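# Gauge and pack the joints of a pantry spice-drawer run

## Robot

A 6-joint arm with a two-finger parallel gripper is mounted at the origin on the work surface. World frame = base frame: x ahead of the robot, y to its left, z up, the work surface at z = 0. Lengths are in m, angles in degrees, forces in N, time in s.
With the tool pointing down it reaches from about 0.4 to 0.825 m from the base axis. Payload 7 kg.
Tool frame: the origin (TCP) lies midway between the tips of the shut fingers; the grasp point (between the pads) lies 19 mm behind it (r.grip_point_offset is the z of the grasp point in the tool frame, in m); z points along the fingers, y is the line along which they close (so a half turn about z gives the same grasp; the last joint's range is limited). The gripper opens to 88 mm and grips with 3 to 60 N. Pads are 19 mm wide; open, the fingers measure 130 mm over their backs; the gripper's body (78 mm by 193 mm) begins 47 mm behind the grasp point.
Start: joints at [-51.274, 20.546, 0.682, 0, -70.136, -16.507], TCP at [0.255, -0.625, 0.227] pointing down, gripper open.
Joint ranges: [-176.03, 176.03], [-82.01, 121.73], [-58.28, 71.71], [-173.87, 95.51], [-174.79, -0.11], [-173.66, 173.66]. Speed limits (degrees/s): [136.94, 136.94, 172.46, 180, 180, 180].

## Interface

Orientations are given as [roll, pitch, yaw] about the fixed x, y, z axes, in that order (R = Rz(yaw) Ry(pitch) Rx(roll)).
In Python, from plant import r, viewer, recognise, outline_of, pinpoint gives the robot as it stands.
- The arm moves only by the tool move_arm, never from a script. Its argument "targets" is a list of rows, each a list of 2 entries, a list of its own where there are three numbers: the shift along the tool's x, y, z in cm, then the turn, a rotation vector about the tool's x, y, z in rad. A call has 1 to 5 rows; each row is the pose to reach, as a shift and turn from the pose commanded when the call began, along the tool's axes at that moment; what a row does not reach only later rows make up. A row lasts 1/8 s, in which the tool goes at most 62.5 mm and 10.7 degrees, less where a joint would pass 70% of its speed; a pose out of reach is approached as far as the arm can. A call with a gripper value outside its range is refused whole. "jaw" is the finger opening in cm, from 0 to 8.76, set as the call begins (left out, the last holds). The fingers move at their own pace and stop on an object; "squeeze" is the grip in N (left out, the last holds). Time passes only in rows, so rows that repeat a pose let the fingers close. It gives the time, the measured TCP pose, the force, the opening and the grip force at its end, in the units of the state.
- r.get_state(): the state, without advancing time (a new reading comes with each control period).
- viewer.capture(name): name is "side" or "top"; returns a dict with "image" (384x512x3 uint8, blue, green, red), "intrinsics" (3x3 intrinsics, pixels), "camera_from_world" (4x4, takes a point from world to camera coordinates). Camera axes: x right, y up, looking along -z (the intrinsics and any distortion apply to the point x, -y, -z); pixel columns grow to the right and rows downward; lengths in m; the calibration is good to about 2 mm. A picture is of the moment at which its call begins. There is no depth.
- r.close_job(): hands the job in; it is judged then, once.
Trained networks look in the newest picture that a camera, given by its name, has taken for a name from the list of things; names that differ only in an ending like _2 or _b are one class to them, and where a whole thing is asked for, a point or a joint stands for the part that bears it (a point fixed in the world has none). Each returns a list of dicts, best first, with "score" (0 to 1); they miss things now and then, are a little off and sometimes report something else, mostly with a low value. They report only what shows in the picture. A call takes as long as a camera call.
- recognise(label, camera): "box" ([left, top, right, bottom] in pixels, round what is visible of it).
- outline_of(label, camera): "mask" (384x512 bool, what is visible of it) and "box" ([left, top, right, bottom] in pixels, round what is visible of it).
- pinpoint(label, camera): "location" ([row, column] in pixels: a listed point, or the origin of a listed thing).
The state is a dict: "time_s": time; "joints": joint angles; "qd": joint speeds; "joint_torque": joint torques, N m; "tcp_pos": TCP position; "eef_rot": TCP orientation; "contact_force": force on the tool from outside, world axes, zero at the start; "moment": the same for the moment, N m; "gripper_width": finger opening in m; "gripper_force": force on a finger pad.
Only numpy, scipy, OpenCV 4.12 (cv2) and the standard library are available. Lean on these libraries where they do the work, as an engineer would, in place of code of your own. Each camera call takes 0.05 s, during which the arm holds its last target. There are 200 camera calls.

## Task

Before the run of spice-drawer units is screwed together, take the gap gauge and try its blade upright in each joint from above, working from the robot's left to its right: it either slides well down into the joint or jams on top, and must not be forced. Put the gauge back fully home in its slot in the tool block, and slide one packer from the caddy down into every joint that took the blade until its head sits on the units' tops. Leave the spare packers in the caddy and the rest of the counter as it is.

Things in the scene. Friction and masses are not known exactly. Their poses are not given: they have to be found in the camera images.
- joint_1 (a point): Joint 1 of four, counted from the left (+y) end: point at the height of the units' tops (112 mm, flat), half way along their depth, 2.5 mm left of the left side of the unit on its right. x runs along the joint to the back (150 mm long), y along the run to the left. The joint is either nearly closed (1 mm) or open by 7 mm, its middle then 1 mm left of this point, and 100 mm deep.
- joint_2 (a point): Joint 2 of four, counted from the left (+y) end: point at the height of the units' tops (112 mm, flat), half way along their depth, 2.5 mm left of the left side of the unit on its right. x runs along the joint to the back (150 mm long), y along the run to the left. The joint is either nearly closed (1 mm) or open by 7 mm, its middle then 1 mm left of this point, and 100 mm deep.
- joint_3 (a point): Joint 3 of four, counted from the left (+y) end: point at the height of the units' tops (112 mm, flat), half way along their depth, 2.5 mm left of the left side of the unit on its right. x runs along the joint to the back (150 mm long), y along the run to the left. The joint is either nearly closed (1 mm) or open by 7 mm, its middle then 1 mm left of this point, and 100 mm deep.
- joint_4 (a point): Joint 4 of four, counted from the left (+y) end: point at the height of the units' tops (112 mm, flat), half way along their depth, 2.5 mm left of the left side of the unit on its right. x runs along the joint to the back (150 mm long), y along the run to the left. The joint is either nearly closed (1 mm) or open by 7 mm, its middle then 1 mm left of this point, and 100 mm deep.
- unit_a: One of five fixed white spice-drawer units standing side by side on a 12 mm plinth, in any order: 150 mm deep, 100 mm tall, nominally 75 mm wide but some were cut narrow, which leaves an open joint at their right (-y) side. Origin: at its underside, on its left (+y) side face, half way along its depth; x to the back, y to the left.
- unit_b: One of five fixed white spice-drawer units standing side by side on a 12 mm plinth, in any order: 150 mm deep, 100 mm tall, nominally 75 mm wide but some were cut narrow, which leaves an open joint at their right (-y) side. Origin: at its underside, on its left (+y) side face, half way along its depth; x to the back, y to the left.
- unit_c: One of five fixed white spice-drawer units standing side by side on a 12 mm plinth, in any order: 150 mm deep, 100 mm tall, nominally 75 mm wide but some were cut narrow, which leaves an open joint at their right (-y) side. Origin: at its underside, on its left (+y) side face, half way along its depth; x to the back, y to the left.
- unit_d: One of five fixed white spice-drawer units standing side by side on a 12 mm plinth, in any order: 150 mm deep, 100 mm tall, nominally 75 mm wide but some were cut narrow, which leaves an open joint at their right (-y) side. Origin: at its underside, on its left (+y) side face, half way along its depth; x to the back, y to the left.
- unit_e: One of five fixed white spice-drawer units standing side by side on a 12 mm plinth, in any order: 150 mm deep, 100 mm tall, nominally 75 mm wide but some were cut narrow, which leaves an open joint at their right (-y) side. Origin: at its underside, on its left (+y) side face, half way along its depth; x to the back, y to the left.
- gauge: Gap gauge, 110 g, upright in the tool block at the start: black handle 34 mm wide (x) x 18 mm thick (y) x 75 mm tall, and below it a steel blade 30 mm wide (x) x 4 mm thick (y) x 88 mm long, its last 6 mm 26 wide x 2.2 mm thick. Origin: centre of the handle's underside, where the blade leaves it; z up along the handle.
- gauge_tip (a point): Middle of the gauge blade's lower end, 88 mm below gauge.
- block: Loose wooden tool block, 150 (x) x 64 (y) x 100 mm tall, on a 170 x 120 x 8 mm steel foot, 1.8 kg. Origin: centre of its underside. The gauge's slot, straight down through it, is 36 (x) x 9 (y) mm, centred at x = -45, y = 0 mm; home, the gauge's handle rests on the block's top. Two other hafts, 26 x 16 mm and up to 60 mm above the top, stand fast at x = 8 and 52 mm.
- caddy: Loose plywood caddy for packers, 222 (x) x 44 (y) x 80 mm tall, on a 230 x 100 x 8 mm steel foot, 1.5 kg, with five through slots of 34 (x) x 9 (y) mm in a row at x = -84, -42, 0, 42, 84 mm. Origin: centre of its underside.
- packer_1: One of three to five like grey plastic packers (None if absent), 30 g, upright in the caddy: head 34 mm wide (x) x 13 thick (y) x 40 tall; below it a flat shank 30 wide x 5 thick x 62 mm long, its last 6 mm 26 x 2.5 mm. Origin: centre of the head's underside, which rests on the caddy's top, and, home in a joint, on the units' tops; z up. Either face may look either way.
- packer_2: One of three to five like grey plastic packers (None if absent), 30 g, upright in the caddy: head 34 mm wide (x) x 13 thick (y) x 40 tall; below it a flat shank 30 wide x 5 thick x 62 mm long, its last 6 mm 26 x 2.5 mm. Origin: centre of the head's underside, which rests on the caddy's top, and, home in a joint, on the units' tops; z up. Either face may look either way.
- packer_3: One of three to five like grey plastic packers (None if absent), 30 g, upright in the caddy: head 34 mm wide (x) x 13 thick (y) x 40 tall; below it a flat shank 30 wide x 5 thick x 62 mm long, its last 6 mm 26 x 2.5 mm. Origin: centre of the head's underside, which rests on the caddy's top, and, home in a joint, on the units' tops; z up. Either face may look either way.
- packer_4: One of three to five like grey plastic packers (None if absent), 30 g, upright in the caddy: head 34 mm wide (x) x 13 thick (y) x 40 tall; below it a flat shank 30 wide x 5 thick x 62 mm long, its last 6 mm 26 x 2.5 mm. Origin: centre of the head's underside, which rests on the caddy's top, and, home in a joint, on the units' tops; z up. Either face may look either way.
- packer_5: One of three to five like grey plastic packers (None if absent), 30 g, upright in the caddy: head 34 mm wide (x) x 13 thick (y) x 40 tall; below it a flat shank 30 wide x 5 thick x 62 mm long, its last 6 mm 26 x 2.5 mm. Origin: centre of the head's underside, which rests on the caddy's top, and, home in a joint, on the units' tops; z up. Either face may look either way.
- jar_pepper: Bystander: clear glass spice jar, 48 mm across, 85 mm tall. Origin at its underside's centre.
- jar_cloves: Bystander: amber glass spice jar, 48 mm across, 85 mm tall. Origin at its underside's centre.
- can: Bystander: food can, 68 mm across, 100 mm tall. Origin at its underside's centre.
- ramekin: Bystander: white ramekin, 84 mm across, 45 mm tall. Origin at its underside's centre.
- tape: Bystander: tape measure, 66 x 42 x 62 mm. Origin at its underside's centre.
- honey: Bystander: honey jar, 60 mm across, 110 mm tall. Origin at its underside's centre.

How it is judged:
By the outcome, as a careful person would: the job done as asked, in the order asked, and still so for the second after the job is handed in, with the robot touching nothing.
Of packer_1, packer_2, packer_3, packer_4, packer_5 only 3 to 5 are there at a start; the rules pass over those that are not, and their reading is None.
At some moment in a run one of caddy, block may be knocked a few centimetres aside while the robot is not near it.
It also fails if it takes over 210 s, if anything falls off the work surface, if the arm or the gripper's body presses on something with over 40 N, if the wrist force passes 120 N, or if a joint passes its speed limit or range.

## Working session

There is one attempt and no reset: what is moved stays moved. The work goes in short steps, Python scripts to look and compute and a tool call to move; the robot and the scene stay as the last step left them, time stands still between calls to the robot, and variables do not carry over. Pictures are saved under pics/ and viewed, at most 14 in all, crops included, and the job is handed in when it is done.

Besides the shell and the picture viewer there is one more tool, called after "Request:" as name([rows], argument=value, ...), one row to a line, values as JSON. move_arm: Moves the arm, as the interface text tells. Its arguments: {"type":"object","properties":{"targets":{"type":"array","items":{"type":"array"}},"jaw":{"type":"number"},"squeeze":{"type":"number"}},"required":["targets"]}

```bash
ls; mkdir -p pics; cat > h.py <<'E'
import numpy as np, cv2
from plant import r, viewer, recognise, outline_of, pinpoint
from scipy.spatial.transform import Rotation as R
def cap(n):
    c=viewer.capture(n); return c
def ray(c,row,col):
    K=np.array(c["intrinsics"]);T=np.array(c["camera_from_world"])
    p=np.linalg.solve(K,[col,row,1.]); d=np.array([p[0],-p[1],-p[2]])
    Rm=T[:3,:3]; return -Rm.T@T[:3,3], Rm.T@d
def atz(c,row,col,z):
    o,d=ray(c,row,col); return o+d*(z-o[2])/d[2]
def proj(c,P):
    K=np.array(c["intrinsics"]);T=np.array(c["camera_from_world"])
    P=np.atleast_2d(P); q=P@T[:3,:3].T+T[:3,3]; q=np.c_[q[:,0],-q[:,1],-q[:,2]]@K.T
    return q[:,:2]/q[:,2:]
E
python3 - <<'E'
from h import *
s=r.get_state(); print({k:np.round(v,3).tolist() for k,v in s.items()})
print(r.grip_point_offset)
ims=[]
for n in ["top","side"]:
    c=cap(n); cv2.imwrite(f"pics/{n}0.png",c["image"])
    T=np.array(c["camera_from_world"]);print(n,np.round(c["intrinsics"],1).tolist(),np.round(-T[:3,:3].T@T[:3,3],3),np.round(T[:3,:3],3).tolist(),c.keys())
    for l,z in [("joint_1",.112),("joint_2",.112),("joint_3",.112),("joint_4",.112),("gauge",.108),("block",0),("caddy",0),("packer_1",.088),("unit_a",.012)]:
        for p in pinpoint(l,n)[:6]:
            print(l,round(p["score"],2),np.round(p["location"],1),np.round(atz(c,*p["location"],z),4))
E
```

```text
pics
{'time_s': 0.0, 'joints': [-51.273, 20.589, 0.635, -0.02, -70.135, -16.506], 'qd': [-0.001, -0.013, 0.042, 0.055, -0.038, -0.045], 'joint_torque': [-0.0, -58.272, 29.303, 6.997, 0.007, -0.0], 'tcp_pos': [0.255, -0.624, 0.226], 'eef_rot': [179.91, -0.008, -157.786], 'contact_force': [-0.04, 0.291, -0.34], 'moment': [0.035, 0.053, 0.05], 'gripper_force': 0.0, 'gripper_width': 0.088}
-0.0188
top [[348.3, 0.0, 253.4], [0.0, 348.3, 189.5], [0.0, 0.0, 1.0]] [ 0.465 -0.003  0.889] [[0.002, -1.0, -0.03], [0.984, -0.004, 0.178], [-0.178, -0.03, 0.984]] dict_keys(['image', 'intrinsics', 'camera_from_world'])
joint_1 0.7 [258.1 122. ] [0.452  0.3117 0.112 ]
joint_1 0.57 [185.5 248.6] [0.6146 0.0317 0.112 ]
joint_2 0.7 [258.1 122. ] [0.452  0.3117 0.112 ]
joint_2 0.57 [185.5 248.6] [0.6146 0.0317 0.112 ]
joint_3 0.7 [258.1 122. ] [0.452  0.3117 0.112 ]
joint_3 0.57 [185.5 248.6] [0.6146 0.0317 0.112 ]
joint_4 0.7 [258.1 122. ] [0.452  0.3117 0.112 ]
joint_4 0.57 [185.5 248.6] [0.6146 0.0317 0.112 ]
gauge 0.63 [256. 123.] [0.4566 0.3114 0.108 ]
block 0.77 [237.8 139.2] [0.5012 0.3161 0.    ]
[... 699 characters left out ...]
 0.798] [[-0.856, -0.517, -0.011], [0.349, -0.593, 0.726], [-0.382, 0.618, 0.687]] dict_keys(['image', 'intrinsics', 'camera_from_world'])
gauge 0.83 [307.2 242. ] [0.4485 0.3217 0.108 ]
gauge 0.62 [326.1 228.2] [0.4486 0.3636 0.108 ]
gauge 0.47 [127.  357.3] [ 0.4823 -0.2675  0.108 ]
block 0.66 [325.7 227.6] [0.4911 0.3154 0.    ]
caddy 0.59 [148.6 353.6] [ 0.4979 -0.3144  0.    ]
packer_1 0.73 [126.2 358.7] [ 0.4891 -0.2999  0.088 ]
packer_1 0.72 [127.5 372.8] [ 0.4552 -0.3129  0.088 ]
packer_1 0.62 [132.4 384.2] [ 0.4221 -0.3075  0.088 ]
packer_1 0.51 [117.9 345.8] [ 0.5335 -0.3178  0.088 ]
unit_a 0.6 [251.2 220.3] [0.6019 0.1801 0.012 ]
unit_a 0.24 [128.2 359.5] [ 0.5157 -0.3957  0.012 ]
```

```bash
python3 - <<'E'
from h import *
a=cv2.imread("pics/top0.png"); cv2.imwrite("pics/t1.png",cv2.resize(a,(800,600),interpolation=cv2.INTER_CUBIC))
a=cv2.imread("pics/side0.png"); cv2.imwrite("pics/s1.png",cv2.resize(a,(800,600),interpolation=cv2.INTER_CUBIC))
E
```

```text
(no output)
```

View pics/t1.png

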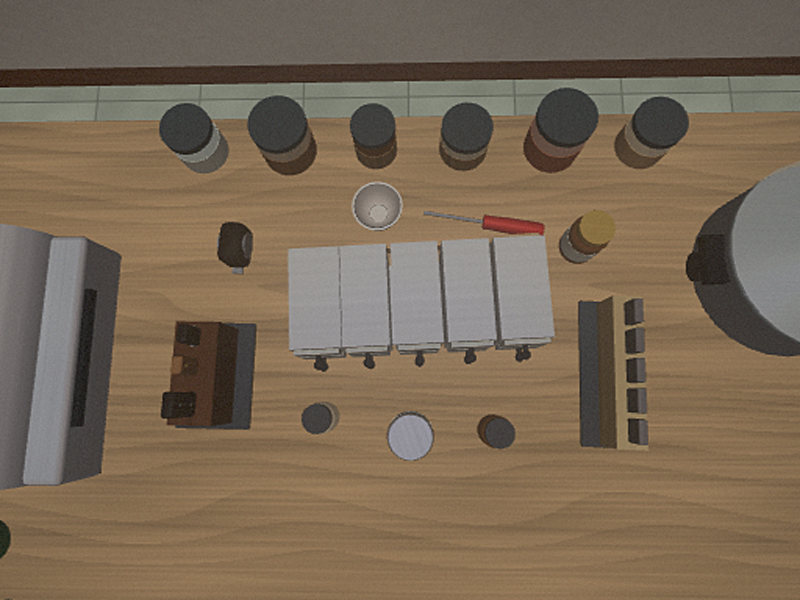

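View pics/s1.png

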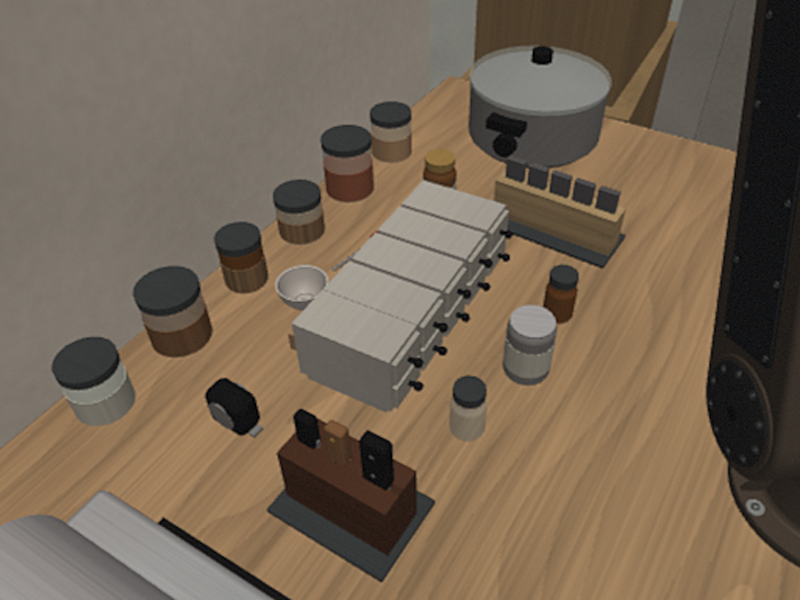

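Top view: units run at px (290–552, 240–355) of the 800-wide picture, with joints at columns of about 340, 388, 440 and 492. The block is at (205,375) with the gauge handle at (178,405), and the caddy at (615,375) holds five packers. Next I'll fit poses from the masks.

```bash
cat >> h.py <<'E'
from scipy.optimize import minimize
def box(x,y,z0,z1,dx,dy): return np.array([[x+a*dx/2,y+b*dy/2,z] for a in(-1,1) for b in(-1,1) for z in(z0,z1)])/1000
def render(c,parts,p,S=4):
    m=np.zeros((384*S,512*S),np.uint8); ca,sa=np.cos(p[2]),np.sin(p[2])
    for b in parts:
        w=np.c_[b[:,0]*ca-b[:,1]*sa+p[0],b[:,0]*sa+b[:,1]*ca+p[1],b[:,2]]
        q=((proj(c,w)+.5)*S).astype(np.float32); cv2.fillConvexPoly(m,np.round(cv2.convexHull(q)).astype(np.int32),1)
    return m>0
def fit(views,parts,p0,S=4):
    ms=[(c,cv2.resize(m.astype(np.uint8),None,fx=S,fy=S,interpolation=cv2.INTER_NEAREST)>0) for c,m in views]
    def f(p):
        t=0
        for c,m in ms:
            q=render(c,parts,p,S); t+=1-(q&m).sum()/max(1,(q|m).sum())
        return t/len(ms)
    best=None
    for dy in(-.06,.06):
        s=np.array([p0]+[[p0[0]+.012,p0[1],p0[2]+dy],[p0[0],p0[1]+.012,p0[2]],[p0[0]-.006,p0[1],p0[2]-dy]])
        o=minimize(f,p0,method="Nelder-Mead",options=dict(initial_simplex=s,xatol=2e-4,fatol=1e-4))
        if best is None or o.fun<best.fun: best=o
    return best.x,best.fun
def T2(p,x,y):
    return np.array([p[0]+x*np.cos(p[2])-y*np.sin(p[2]),p[1]+x*np.sin(p[2])+y*np.cos(p[2])])
E
python3 - <<'E'
from h import *
C={n:cap(n) for n in("top","side")}
M={}
for n in C:
    for l in("block","caddy","gauge","packer_1","unit_a"):
        M[n,l]=outline_of(l,n)
        for o in M[n,l][:6]: print(n,l,round(o["score"],2),np.round(o["box"]),o["mask"].sum())
import pickle; pickle.dump((C,M),open("m0.pkl","wb"))
for h0 in(0,8):
  B=[box(0,0,0,8,170,120),box(0,0,0,100+h0,150,64)]
  G=[box(-45,0,100+h0,175+h0,34,18)]
  for v in(("top",),("side",),("top","side")):
    print(h0,v,"block",[np.round(q,4) for q in fit([(C[n],M[n,"block"][0]["mask"]|M[n,"gauge"][0]["mask"]) for n in v],B+G,[.49,.315,0])])
    print(h0,v,"gauge",[np.round(q,4) for q in fit([(C[n],M[n,"gauge"][0]["mask"]) for n in v],[box(0,0,100+h0,175+h0,34,18)],[.45,.315,0])])
im=C["top"]["image"][145:240,178:362]; cv2.imwrite("pics/u.png",cv2.resize(im,None,fx=4.3,fy=4.3,interpolation=cv2.INTER_CUBIC))
E
```

```text
top block 0.93 [107. 205. 165. 278.] 3273
top caddy 0.66 [370. 190. 416. 288.] 3189
top caddy 0.56 [190. 152. 318. 180.] 135
top caddy 0.44 [103. 251. 124. 271.] 360
top caddy 0.28 [399. 271. 415. 285.] 187
top gauge 0.9 [106. 249. 129. 268.] 316
top gauge 0.62 [402. 211. 411. 227.] 163
top packer_1 0.72 [401. 270. 415. 288.] 206
top packer_1 0.67 [400. 251. 414. 263.] 196
top packer_1 0.65 [401. 231. 414. 247.] 150
top packer_1 0.52 [400. 189. 412. 208.] 204
top packer_1 0.46 [399. 208. 414. 224.] 180
top packer_1 0.31 [304. 266. 327. 285.] 401
top unit_a 0.76 [183. 156. 223. 239.] 2360
top unit_a 0.75 [219. 155. 252. 236.] 2217
top unit_a 0.73 [247. 154. 284. 232.] 2208
top unit_a 0.73 [283. 154. 319. 232.] 2423
top unit_a 0.65 [402. 208. 412. 226.] 186
top unit_a 0.34 [209. 148. 340. 218.] 165
side block 0.78 [172. 261. 277. 371.] 6066
side block 0.64 [271.  92. 293. 122.] 441
side caddy 0.76 [316. 111. 398. 171.] 2630
side caddy 0.15 [226. 144. 302. 217.] 2010
side gauge 0.91 [228. 276. 253. 315.] 675
side gauge 0.69 [134. 243. 170. 277.] 932
side gauge 0.61 [368. 114. 380. 133.]
[... 656 characters left out ...]
4(0.0469)]
0 ('side',) gauge [array([0.451 , 0.3169, 0.0028]), np.float64(0.1201)]
0 ('top', 'side') block [array([ 0.4969,  0.3168, -0.021 ]), np.float64(0.0467)]
0 ('top', 'side') gauge [array([ 0.4517,  0.317 , -0.0108]), np.float64(0.1535)]
8 ('top',) block [array([ 0.4965,  0.3161, -0.0395]), np.float64(0.0636)]
8 ('top',) gauge [array([0.4518, 0.3125, 0.0026]), np.float64(0.2011)]
8 ('side',) block [array([ 0.4974,  0.3161, -0.0329]), np.float64(0.0644)]
8 ('side',) gauge [array([ 0.4487,  0.3207, -0.0161]), np.float64(0.137)]
8 ('top', 'side') block [array([ 0.4965,  0.3166, -0.0346]), np.float64(0.0652)]
8 ('top', 'side') gauge [array([ 0.4512,  0.3176, -0.0035]), np.float64(0.2068)]
```

View pics/u.png

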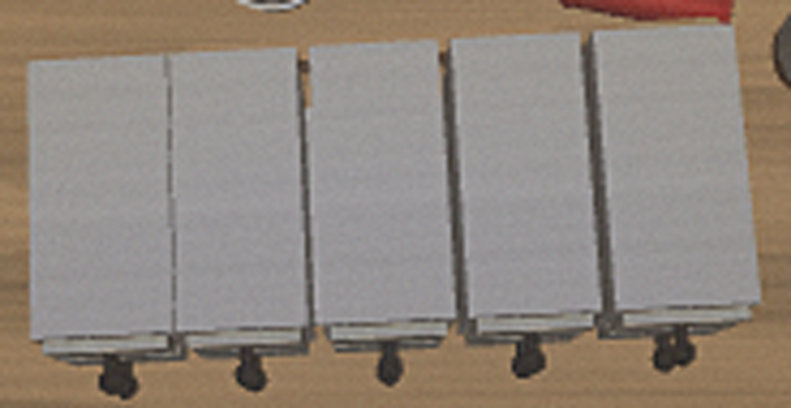

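The crop shows joint 1 as a thin line, so closed. Joints 2–4 show dark bands, so open, at crop columns of about 305, 452 and 598. I'll fit the joint lines and the caddy, and start the arm moving.

```bash
cat >> h.py <<'E'
def joints(c,y0=178,x0=145):
    """dark-band centre lines at z=.112: returns list of (x(mid),y at x, slope dy/dx)"""
    g=cv2.cvtColor(c["image"],cv2.COLOR_BGR2GRAY).astype(float); out=[]
    for (ca,ra),(cb,rb) in [((167,62),(173,325)),((303,60),(313,318)),((446,50),(460,308)),((590,42),(608,300))]:
        P=[]
        for r_ in range(int(145+ra/4.3)+4,int(145+rb/4.3)-3):
            t=((r_-145)*4.3-ra)/(rb-ra); cc=178+(ca+t*(cb-ca))/4.3
            k=np.arange(int(cc)-5,int(cc)+7); v=g[r_,k]; w=np.clip(np.percentile(v,75)-8-v,0,None); w[abs(k-cc)>4]=0
            if w.sum()>5: P.append(atz(c,r_,(w*k).sum()/w.sum(),.112)[:2])
        P=np.array(P)
        a=np.polyfit(P[:,0],P[:,1],1)
        for _ in range(3):
            e=P[:,1]-np.polyval(a,P[:,0]); ok=abs(e)<2.0*e.std()+1e-5; a=np.polyfit(P[ok,0],P[ok,1],1)
        out.append((a[0],a[1],e[ok].std(),ok.sum()))
    return out
E
python3 - <<'E'
from h import *
import pickle; C,M=pickle.load(open("m0.pkl","rb"))
c=C["top"]
for a in joints(c): print("slope %.4f y(x=.6) %.4f sd %.4f n %d"%(a[0],a[1]+a[0]*.6,a[2],a[3]))
for cc,rr in [(28,62),(30,338),(735,27),(760,300),(165,56),(174,332)]:
    print("corner",np.round(atz(c,145+rr/4.3-.4,178+cc/4.3-.4,.112),4))
for h0 in (0,8):
  D=[box(0,0,0,8,230,100),box(0,0,0,80+h0,222,44)]
  Pk=[box(x,0,80+h0,120+h0,34,13) for x in(-84,-42,0,42,84)]
  for v in(("top",),("side",),("top","side")):
    ms=[]
    for n in v:
        m=M[n,"caddy"][0]["mask"].copy()
        for o in M[n,"packer_1"]:
            if o["score"]>.4: m|=o["mask"]
        ms.append((C[n],m))
    print(h0,v,"caddy",[np.round(q,4) for q in fit(ms,D+Pk,[.5,-.315,0])])
E
```

```text
slope 0.0460 y(x=.6) 0.1024 sd 0.0004 n 53
slope 0.0443 y(x=.6) 0.0314 sd 0.0002 n 51
slope 0.0488 y(x=.6) -0.0469 sd 0.0002 n 51
slope 0.0488 y(x=.6) -0.1226 sd 0.0001 n 50
corner [0.6778 0.1816 0.112 ]
corner [0.5291 0.1751 0.112 ]
corner [ 0.6945 -0.1974  0.112 ]
corner [ 0.5483 -0.2034  0.112 ]
corner [0.6806 0.1076 0.112 ]
corner [0.5322 0.0998 0.112 ]
0 ('top',) caddy [array([ 0.5008, -0.3184, -0.0437]), np.float64(0.0431)]
0 ('side',) caddy [array([ 0.4987, -0.321 , -0.022 ]), np.float64(0.1772)]
0 ('top', 'side') caddy [array([ 0.4995, -0.3183, -0.0389]), np.float64(0.112)]
8 ('top',) caddy [array([ 0.5003, -0.3158, -0.0414]), np.float64(0.0609)]
8 ('side',) caddy [array([ 0.4992, -0.3206, -0.0216]), np.float64(0.2193)]
8 ('top', 'side') caddy [array([ 0.4998, -0.3161, -0.0396]), np.float64(0.1448)]
```

Request:
move_arm([
  [[0,0,-4],[0,0,0.1]],
  [[0,0,-8],[0,0,0.2]],
  [[0,0,-8],[0,0,0.3]],
  [[0,0,-8],[0,0,0.388]],
  [[0,0,-8],[0,0,0.388]],
], jaw=7)

```text
time_s: 2.22
tcp_pos: [0.2552, -0.6248, 0.3066]
eef_rot: [-180.0, 0.0, -180.0]
contact_force: [1.0, 0.1, -0.1]
gripper_width: 0.0701
gripper_force: 0.0
```

Request:
move_arm([
  [[-4.5,4.3,0],[0,0,0]],
  [[-9,8.6,0],[0,0,0]],
  [[-13.5,12.9,0],[0,0,0]],
  [[-18,17.2,0],[0,0,0]],
  [[-22.5,21.5,0],[0,0,0]],
], jaw=5)

```text
time_s: 2.85
tcp_pos: [0.4815, -0.4083, 0.3067]
eef_rot: [-180.0, 0.0, -179.9]
contact_force: [0.2, 0.0, -0.3]
gripper_width: 0.0498
gripper_force: 0.0
```

Request:
move_arm([
  [[0,6.2,0],[0,0,0]],
  [[0,12.4,0],[0,0,0]],
  [[0,18.6,0],[0,0,0]],
  [[0,24.8,0],[0,0,0]],
  [[0,31,0],[0,0,0]],
])

```text
time_s: 3.48
tcp_pos: [0.48, -0.0981, 0.3068]
eef_rot: [180.0, 0.0, -179.9]
contact_force: [1.4, 0.0, 0.0]
gripper_width: 0.05
gripper_force: 0.0
```

Request:
move_arm([
  [[0,6.2,0],[0,0,0]],
  [[0,12.4,0],[0,0,0]],
  [[0,18.6,0],[0,0,0]],
  [[0,24.8,0],[0,0,0]],
  [[0,30,0],[0,0,0]],
])

```text
time_s: 4.1
tcp_pos: [0.48, 0.2024, 0.3068]
eef_rot: [180.0, 0.0, -179.8]
contact_force: [1.8, -0.3, -0.3]
gripper_width: 0.05
gripper_force: 0.0
```

Request:
move_arm([
  [[1.4,5.8,0],[0,0,0.013]],
  [[2.8,11.5,0],[0,0,0.026]],
  [[2.8,11.5,5],[0,0,0.026]],
  [[2.8,11.5,10],[0,0,0.026]],
  [[2.8,11.5,10],[0,0,0.026]],
], jaw=5, squeeze=12)

```text
time_s: 4.72
tcp_pos: [0.4507, 0.3134, 0.2033]
eef_rot: [-179.7, -0.3, 178.6]
contact_force: [0.2, -0.4, 0.8]
gripper_width: 0.0499
gripper_force: 0.0
```

Request:
move_arm([
  [[0,0,3],[0,0,0]],
  [[0,0,6],[0,0,0]],
  [[0,0,8],[0,0,0]],
  [[0,0,8],[0,0,0]],
])

```text
time_s: 5.22
tcp_pos: [0.453, 0.3152, 0.1276]
eef_rot: [-180.0, 0.0, 178.5]
contact_force: [-0.0, 0.3, 0.1]
gripper_width: 0.05
gripper_force: 0.0
```

```bash
python3 - <<'E'
from h import *
s=r.get_state(); print(np.round(s["tcp_pos"],4),np.round(s["eef_rot"],2),np.round(s["contact_force"],2))
a=cap("top")["image"][160:300,80:200]; b=cap("side")["image"][180:384,140:320]
a=cv2.resize(a,(400,466),interpolation=cv2.INTER_CUBIC); b=cv2.resize(b,(400,453),interpolation=cv2.INTER_CUBIC)
cv2.imwrite("pics/g1.png",np.hstack([a[:453],b]))
E
```

```text
[0.453  0.3152 0.1276] [-1.7998e+02  2.0000e-02  1.7855e+02] [-0.04  0.33  0.11]
```

View pics/g1.png

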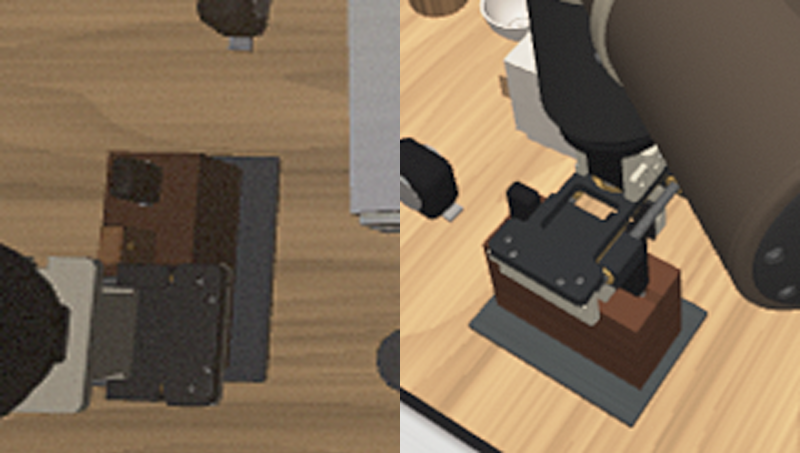

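The fingers straddle the handle over the block and clear the other hafts. I'll close.

Request:
move_arm([
  [[0,0.2,0],[0,0,0]],
  [[0,0.2,0],[0,0,0]],
  [[0,0.2,0],[0,0,0]],
  [[0,0.2,0],[0,0,0]],
  [[0,0.2,0],[0,0,0]],
], jaw=0, squeeze=15)

```text
time_s: 5.95
tcp_pos: [0.4525, 0.3172, 0.1267]
eef_rot: [180.0, 0.0, 178.5]
contact_force: [-1.3, 1.2, 2.1]
gripper_width: 0.0181
gripper_force: 15.0
```

```bash
python3 - <<'E'
from h import *
s=r.get_state(); print({k:np.round(s[k],4).tolist() for k in("tcp_pos","eef_rot","contact_force","moment","gripper_width","gripper_force")})
E
```

```text
{'tcp_pos': [0.4525, 0.3172, 0.1267], 'eef_rot': [179.9907, 0.0085, 178.5038], 'contact_force': [-1.3021, 1.1523, 2.1348], 'moment': [-0.0095, 0.1866, -0.0141], 'gripper_width': 0.0181, 'gripper_force': 14.9997}
```

Request:
move_arm([
  [[0,0,-1.5],[0,0,0]],
  [[0,0,-4],[0,0,0]],
  [[0,0,-7],[0,0,0]],
  [[0,0,-10],[0,0,0]],
  [[0,0,-13],[0,0,0]],
])

```text
time_s: 6.58
tcp_pos: [0.4524, 0.3169, 0.2585]
eef_rot: [180.0, 0.0, 178.5]
contact_force: [0.7, 0.2, -1.7]
gripper_width: 0.0175
gripper_force: 15.0
```

```bash
python3 - <<'E'
from h import *
s=r.get_state(); print({k:np.round(s[k],4).tolist() for k in("tcp_pos","eef_rot","contact_force","moment","gripper_width","gripper_force")})
c=cap("side");print([(round(o["score"],2),np.round(o["box"])) for o in recognise("gauge","side")],[(round(o["score"],2),np.round(o["location"])) for o in pinpoint("gauge_tip","side")])
b=c["image"][100:384,100:400]
cv2.imwrite("pics/g2.png",cv2.resize(b,None,fx=2,fy=2,interpolation=cv2.INTER_CUBIC))
E
```

```text
{'tcp_pos': [0.4524, 0.3169, 0.2585], 'eef_rot': [179.9806, 0.0161, 178.5], 'contact_force': [0.6979, 0.202, -1.6928], 'moment': [0.0502, -0.0998, 0.0066], 'gripper_width': 0.0175, 'gripper_force': 14.9997}
[(0.85, array([234., 243., 252., 294.]))] [(0.84, array([294., 240.]))]
```

View pics/g2.png

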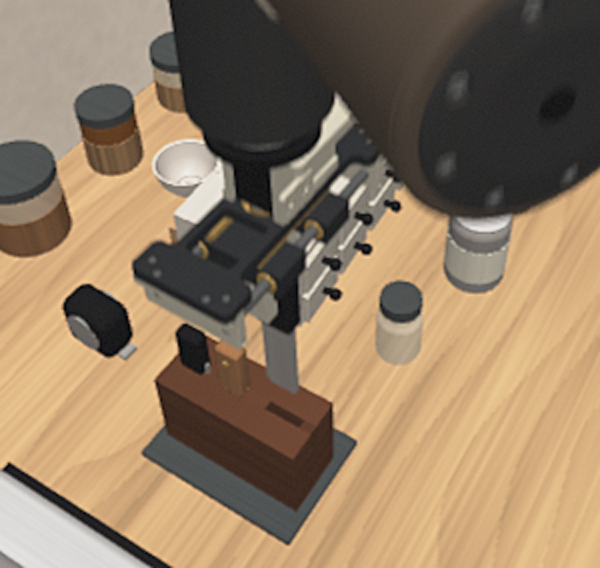

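The gauge is held upright above its empty slot, with the blade tip at crop (280,388). Moving to joint 1.

Request:
move_arm([
  [[0,-5,-1],[0,0,-0.015]],
  [[-4,-9.5,-2],[0,0,-0.03]],
  [[-8.5,-13.5,-2],[0,0,-0.045]],
  [[-12.5,-17.5,-2],[0,0,-0.06]],
  [[-16,-20.8,-2],[0,0,-0.073]],
])

```text
time_s: 7.35
tcp_pos: [0.6076, 0.1031, 0.2757]
eef_rot: [-180.0, -0.1, -177.3]
contact_force: [-0.1, 0.8, -1.2]
gripper_width: 0.0176
gripper_force: 15.0
```

Request:
move_arm([
  [[0,0,2],[0,0,0]],
  [[0,0,4],[0,0,0]],
  [[0,0,4],[0,0,0]],
  [[0,0,4],[0,0,0]],
])

```text
time_s: 7.85
tcp_pos: [0.6071, 0.1051, 0.2371]
eef_rot: [-180.0, 0.0, -177.3]
contact_force: [-0.3, -0.6, -0.1]
gripper_width: 0.0179
gripper_force: 15.0
```

```bash
python3 - <<'E'
from h import *
c=cap("side")
print("old tip px pred",proj(c,[.4524,.3169,.1438]),"seen col240 row294")
s=r.get_state(); print({k:np.round(s[k],4).tolist() for k in("tcp_pos","eef_rot","contact_force","moment","gripper_width")})
t=np.array(s["tcp_pos"])-[0,0,.1147]; print("tip",t,proj(c,t),[(round(o["score"],2),np.round(o["location"],1)) for o in pinpoint("gauge_tip","side")])
d=cap("top"); print(proj(d,t),[(round(o["score"],2),np.round(o["location"],1)) for o in pinpoint("gauge_tip","top")])
A=cv2.resize(c["image"][100:260,160:340],None,fx=2.2,fy=2.8*.8,interpolation=cv2.INTER_CUBIC)
B=cv2.resize(d["image"][100:260,150:330],(A.shape[1],A.shape[0]),interpolation=cv2.INTER_CUBIC)
cv2.imwrite("pics/j1.png",np.hstack([A,B]))
E
```

```text
old tip px pred [[240.69725829 292.27021893]] seen col240 row294
{'tcp_pos': [0.6073, 0.1052, 0.2375], 'eef_rot': [179.9961, 0.0563, -177.2902], 'contact_force': [0.6739, -0.1115, -0.7739], 'moment': [-0.0001, -0.0269, 0.0541], 'gripper_width': 0.0182}
tip [0.60727064 0.1052209  0.12275038] [[234.5949334  193.25036184]] [(0.96, array([193.8, 236.8])), (0.65, array([163.2, 233.9]))]
[[215.68236962 187.93199956]] [(0.67, array([269.6, 207.3])), (0.58, array([188.3, 215.8]))]
```

View pics/j1.png

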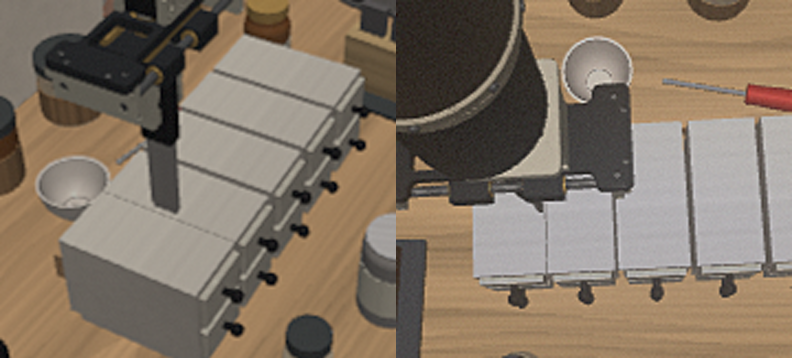

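The blade tip hangs about 11 mm above joint 1, side crop (165,210), and agrees with the prediction to 1–2 px. I'll descend gently.

Request:
move_arm([
  [[0,0,0.4],[0,0,0]],
  [[0,0,0.8],[0,0,0]],
  [[0,0,0.9],[0,0,0]],
  [[0,0,0.9],[0,0,0]],
])

```text
time_s: 8.55
tcp_pos: [0.6069, 0.1049, 0.2274]
eef_rot: [-180.0, -0.0, -177.3]
contact_force: [0.9, -0.1, -1.9]
gripper_width: 0.0177
gripper_force: 15.0
```

Request:
move_arm([
  [[0,0,0.07],[0,0,0]],
  [[0,0,0.14],[0,0,0]],
  [[0,0,0.14],[0,0,0]],
])

```text
time_s: 8.93
tcp_pos: [0.6071, 0.105, 0.2267]
eef_rot: [180.0, 0.0, -177.3]
contact_force: [-1.3, 0.9, 2.0]
gripper_width: 0.018
gripper_force: 15.0
```

Request:
move_arm([
  [[0,0,0.05],[0,0,0]],
  [[0,0,0.1],[0,0,0]],
  [[0,0,0.1],[0,0,0]],
])

```text
time_s: 9.3
tcp_pos: [0.6076, 0.105, 0.2267]
eef_rot: [180.0, 0.1, -177.3]
contact_force: [-1.9, 0.1, 8.7]
gripper_width: 0.0181
gripper_force: 15.0
```

Joint 1 jams: 8.7 N with the tip at 112 mm. Lifting off to joint 2.

Request:
move_arm([
  [[0,0,-1],[0,0,0]],
  [[0,0,-2],[0,0,0]],
  [[0,-3.8,-2],[0,0,0]],
  [[0,-7.53,-2],[0,0,0]],
  [[0,-7.53,-1.3],[0,0,0]],
])

```text
time_s: 9.93
tcp_pos: [0.6108, 0.0278, 0.239]
eef_rot: [180.0, 0.1, -177.5]
contact_force: [-0.8, -1.2, -1.3]
gripper_width: 0.018
gripper_force: 15.0
```

```bash
python3 - <<'E'
from h import *
c=cap("side"); d=cap("top")
s=r.get_state(); print({k:np.round(s[k],4).tolist() for k in("tcp_pos","eef_rot","contact_force")})
t=np.array(s["tcp_pos"])-[0,0,.1147]; print("tip",t,proj(c,t),[(round(o["score"],2),np.round(o["location"],1)) for o in pinpoint("gauge_tip","side")])
g=cv2.cvtColor(c["image"],cv2.COLOR_BGR2GRAY).astype(float)
# side view: compare predicted joint centre lines with dark band, as y error
for n,y0 in (("j1",.1024),("j2",.0293),("j3",-.0469),("j4",-.1226)):
    E=[]
    for x in np.arange(.545,.68,.006):
        ys=np.arange(y0-.012,y0+.012,.0003)
        P=np.c_[np.full(len(ys),x),ys+.047*(x-.6),np.full(len(ys),.112)]
        q=proj(c,P).astype(np.float32)
        v=cv2.remap(g.astype(np.float32),q[:,0].reshape(1,-1),q[:,1].reshape(1,-1),cv2.INTER_CUBIC)[0]
        w=np.clip(np.median(v)-12-v,0,None); 
        if w.sum()>0: E.append((w*(ys-y0)).sum()/w.sum())
    E=np.array(E)*1000; print(n,len(E),np.round(np.median(E),2),np.round(E.std(),2),np.round(E,1))
A=cv2.resize(c["image"][110:240,200:360],None,fx=5,fy=4.6,interpolation=cv2.INTER_CUBIC)
cv2.imwrite("pics/j2.png",A)
E
```

```text
{'tcp_pos': [0.6101, 0.0294, 0.2376], 'eef_rot': [179.9906, -0.0628, -177.39], 'contact_force': [-1.2196, 0.4439, -1.6973]}
tip [0.61013846 0.02944236 0.12285092] [[252.42979562 172.39721547]] [(0.86, array([170.1, 253.9]))]
j1 19 -0.39 0.39 [-0.4 -0.2 -1.2 -0.4 -0.2 -0.8 -0.5 -0.8 -1.3  0.2 -0.6 -0.3  0.1 -0.5
 -0.2 -1.  -0.  -0.4 -0.3]
j2 23 -0.75 0.22 [-0.7 -0.9 -1.1 -0.7 -0.7 -0.9 -0.8 -0.7 -0.9 -0.9 -0.5 -0.7 -0.8 -0.7
 -1.  -0.9 -0.4 -0.4 -0.8 -0.7 -1.2 -0.7 -0.3]
j3 18 -0.84 3.61 [-1.4 -0.9 -0.7 -0.8 -1.2 -1.2 -0.8 -0.7 -1.1 -1.2 -0.8 -0.6 -1.1 -0.8
 -0.5  6.3  9.5 -9.6]
j4 23 -1.27 2.03 [-1.5 -1.4 -1.7 -0.9 -1.1 -1.2 -1.4 -1.2 -1.5 -1.5 -1.  -1.1 -1.3 -1.
 -1.1 -1.5 -1.6 -1.3 -1.6 -1.  -0.7 -1.3  8.6]
```

View pics/j2.png

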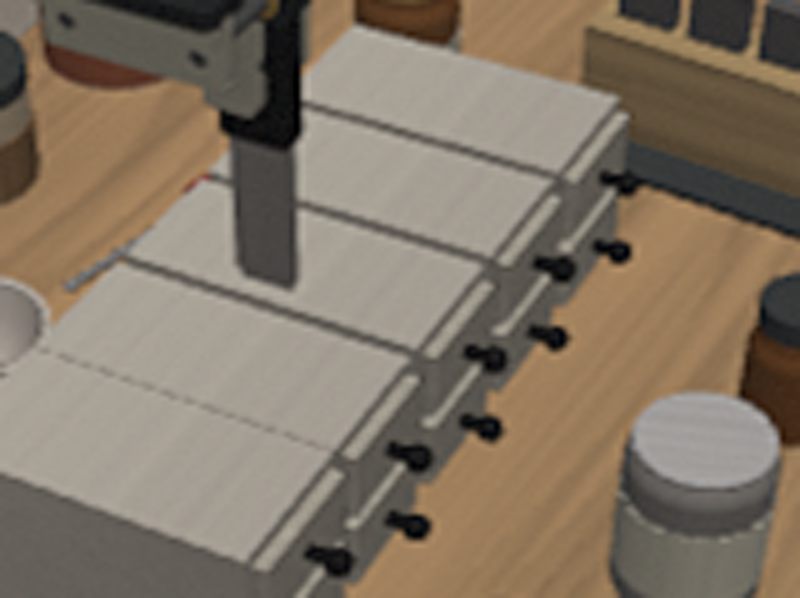

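The blade is about 11 mm above joint 2, at crop (268,285), with the open band right below it. Probing.

Request:
move_arm([
  [[0,0,0.4],[0,0,0]],
  [[0,0,0.8],[0,0,0]],
  [[0,0,0.9],[0,0,0]],
  [[0,0,0.9],[0,0,0]],
])

```text
time_s: 10.58
tcp_pos: [0.6105, 0.03, 0.2291]
eef_rot: [-180.0, -0.0, -177.3]
contact_force: [0.7, -0.5, -0.2]
gripper_width: 0.0176
gripper_force: 15.0
```

Request:
move_arm([
  [[0,0,0.1],[0,0,0]],
  [[0,0,0.2],[0,0,0]],
  [[0,0,0.25],[0,0,0]],
  [[0,0,0.25],[0,0,0]],
])

```text
time_s: 11.08
tcp_pos: [0.6105, 0.0297, 0.2267]
eef_rot: [-180.0, 0.0, -177.3]
contact_force: [-0.5, -0.3, -1.7]
gripper_width: 0.018
gripper_force: 15.0
```

Request:
move_arm([
  [[0,0,0.1],[0,0,0]],
  [[0,0,0.2],[0,0,0]],
  [[0,0,0.3],[0,0,0]],
  [[0,0,0.3],[0,0,0]],
])

```text
time_s: 11.58
tcp_pos: [0.6104, 0.0297, 0.2235]
eef_rot: [-180.0, -0.0, -177.3]
contact_force: [-0.7, -0.0, -1.1]
gripper_width: 0.0179
gripper_force: 15.0
```

Request:
move_arm([
  [[0,0,0.1],[0,0,0]],
  [[0,0,0.2],[0,0,0]],
  [[0,0,0.3],[0,0,0]],
  [[0,0,0.3],[0,0,0]],
])

```text
time_s: 12.08
tcp_pos: [0.6104, 0.0297, 0.2205]
eef_rot: [-180.0, -0.0, -177.3]
contact_force: [-0.3, 0.4, -1.1]
gripper_width: 0.0181
gripper_force: 15.0
```

Request:
move_arm([
  [[0,0,0.2],[0,0,0]],
  [[0,0,0.4],[0,0,0]],
  [[0,0,0.6],[0,0,0]],
  [[0,0,0.8],[0,0,0]],
  [[0,0,1.0],[0,0,0]],
])

```text
time_s: 12.7
tcp_pos: [0.6105, 0.0298, 0.2105]
eef_rot: [-180.0, -0.0, -177.3]
contact_force: [0.3, 0.6, -2.0]
gripper_width: 0.0176
gripper_force: 15.0
```

```bash
python3 - <<'E'
from h import *
s=r.get_state(); print({k:np.round(s[k],4).tolist() for k in("tcp_pos","eef_rot","contact_force","moment")})
E
```

```text
{'tcp_pos': [0.6105, 0.0298, 0.2105], 'eef_rot': [-179.999, -0.0029, -177.318], 'contact_force': [0.2824, 0.6113, -2.0339], 'moment': [-0.027, 0.0057, -0.0529]}
```

Request:
move_arm([
  [[0,0,0.9],[0,0,0]],
  [[0,0,1.8],[0,0,0]],
  [[0,0,2.7],[0,0,0]],
  [[0,0,3.6],[0,0,0]],
  [[0,0,4.5],[0,0,0]],
])

```text
time_s: 13.32
tcp_pos: [0.6104, 0.0297, 0.1649]
eef_rot: [-180.0, -0.0, -177.3]
contact_force: [-0.3, 0.6, -1.0]
gripper_width: 0.0178
gripper_force: 15.0
```

Request:
move_arm([
  [[0,0,0],[0,0,0]],
  [[0,0.1,0],[0,0,0]],
  [[0,0.15,0],[0,0,0]],
  [[0,0.15,0],[0,0,0]],
  [[0,0.15,0],[0,0,0]],
])

```text
time_s: 13.95
tcp_pos: [0.6105, 0.0313, 0.1659]
eef_rot: [180.0, 0.0, -177.3]
contact_force: [0.7, 0.4, -1.4]
gripper_width: 0.018
gripper_force: 15.0
```

Request:
move_arm([
  [[0,-0.15,0],[0,0,0]],
  [[0,-0.25,0],[0,0,0]],
  [[0,-0.3,0],[0,0,0]],
  [[0,-0.3,0],[0,0,0]],
  [[0,-0.3,0],[0,0,0]],
])

```text
time_s: 14.58
tcp_pos: [0.6106, 0.0286, 0.1657]
eef_rot: [180.0, 0.0, -177.3]
contact_force: [-1.3, 3.9, -0.6]
gripper_width: 0.0181
gripper_force: 15.0
```

Joint 2 took the blade 60 mm deep, and the side walls put its middle at y of about 0.030. Next, joint 3.

Request:
move_arm([
  [[0,0.17,0],[0,0,0]],
  [[0,0.17,-1.5],[0,0,0]],
  [[0,0.17,-3.5],[0,0,0]],
  [[0,0.17,-6],[0,0,0]],
  [[0,0.17,-8],[0,0,0]],
])

```text
time_s: 15.2
tcp_pos: [0.6109, 0.0296, 0.248]
eef_rot: [-180.0, 0.1, -177.3]
contact_force: [-0.8, 0.0, -1.3]
gripper_width: 0.018
gripper_force: 15.0
```

Request:
move_arm([
  [[0,-3.8,0],[0,0,0]],
  [[0,-7.6,0],[0,0,0]],
  [[0,-7.6,0.8],[0,0,0]],
  [[0,-7.6,1.5],[0,0,0]],
  [[0,-7.6,1.5],[0,0,0]],
])

```text
time_s: 15.82
tcp_pos: [0.6137, -0.0455, 0.2301]
eef_rot: [-180.0, -0.1, -177.3]
contact_force: [0.0, -0.2, -0.9]
gripper_width: 0.0181
gripper_force: 15.0
```

Request:
move_arm([
  [[0,0,0.15],[0,0,0]],
  [[0,0,0.3],[0,0,0]],
  [[0,0,0.45],[0,0,0]],
  [[0,0,0.55],[0,0,0]],
  [[0,0,0.55],[0,0,0]],
])

```text
time_s: 16.45
tcp_pos: [0.614, -0.046, 0.2251]
eef_rot: [-180.0, -0.0, -177.3]
contact_force: [0.7, -0.4, -1.3]
gripper_width: 0.0175
gripper_force: 15.0
```

Request:
move_arm([
  [[0,0,0.1],[0,0,0]],
  [[0,0,0.2],[0,0,0]],
  [[0,0,0.3],[0,0,0]],
  [[0,0,0.4],[0,0,0]],
  [[0,0,0.4],[0,0,0]],
])

```text
time_s: 17.08
tcp_pos: [0.614, -0.046, 0.221]
eef_rot: [-180.0, -0.0, -177.3]
contact_force: [-0.7, 0.2, -0.8]
gripper_width: 0.0182
gripper_force: 15.0
```

Request:
move_arm([
  [[0,0,0.15],[0,0,0]],
  [[0,0,0.3],[0,0,0]],
  [[0,0,0.45],[0,0,0]],
  [[0,0,0.6],[0,0,0]],
  [[0,0,0.6],[0,0,0]],
])

```text
time_s: 17.7
tcp_pos: [0.614, -0.046, 0.215]
eef_rot: [-180.0, -0.0, -177.3]
contact_force: [0.2, 0.2, -1.0]
gripper_width: 0.0178
gripper_force: 15.0
```

Sliding freely, 12 mm in. Going deep.

Request:
move_arm([
  [[0,0,1],[0,0,0]],
  [[0,0,2],[0,0,0]],
  [[0,0,3],[0,0,0]],
  [[0,0,4],[0,0,0]],
  [[0,0,4.9],[0,0,0]],
])

```text
time_s: 18.32
tcp_pos: [0.6139, -0.046, 0.1653]
eef_rot: [-180.0, -0.0, -177.3]
contact_force: [-0.1, -0.2, -1.6]
gripper_width: 0.0184
gripper_force: 15.0
```

Request:
move_arm([
  [[0,0,0],[0,0,0]],
  [[0,0,-2],[0,0,0]],
  [[0,0,-4],[0,0,0]],
  [[0,0,-6],[0,0,0]],
  [[0,0,-8],[0,0,0]],
])

```text
time_s: 18.95
tcp_pos: [0.6142, -0.046, 0.2473]
eef_rot: [180.0, 0.0, -177.3]
contact_force: [1.2, -0.0, -1.2]
gripper_width: 0.0184
gripper_force: 15.0
```

Request:
move_arm([
  [[0,-3.8,0],[0,0,0]],
  [[0,-7.6,0],[0,0,0]],
  [[0,-7.6,0.8],[0,0,0]],
  [[0,-7.6,1.5],[0,0,0]],
  [[0,-7.6,1.5],[0,0,0]],
])

```text
time_s: 19.58
tcp_pos: [0.6172, -0.1212, 0.2304]
eef_rot: [180.0, -0.1, -177.3]
contact_force: [-0.7, 0.7, -1.3]
gripper_width: 0.0179
gripper_force: 15.0
```

Request:
move_arm([
  [[0,0,0.15],[0,0,0]],
  [[0,0,0.3],[0,0,0]],
  [[0,0,0.45],[0,0,0]],
  [[0,0,0.55],[0,0,0]],
  [[0,0,0.55],[0,0,0]],
])

```text
time_s: 20.2
tcp_pos: [0.6176, -0.1219, 0.2256]
eef_rot: [180.0, -0.0, -177.3]
contact_force: [-0.4, -0.3, -1.2]
gripper_width: 0.0181
gripper_force: 15.0
```

Request:
move_arm([
  [[0,0,0.1],[0,0,0]],
  [[0,0,0.2],[0,0,0]],
  [[0,0,0.3],[0,0,0]],
  [[0,0,0.4],[0,0,0]],
  [[0,0,0.4],[0,0,0]],
])

```text
time_s: 20.82
tcp_pos: [0.6175, -0.1219, 0.2215]
eef_rot: [180.0, -0.0, -177.3]
contact_force: [0.4, -0.6, -0.4]
gripper_width: 0.0178
gripper_force: 15.0
```

Request:
move_arm([
  [[0,0,0.15],[0,0,0]],
  [[0,0,0.3],[0,0,0]],
  [[0,0,0.45],[0,0,0]],
  [[0,0,0.6],[0,0,0]],
  [[0,0,0.6],[0,0,0]],
])

```text
time_s: 21.45
tcp_pos: [0.6175, -0.1219, 0.2155]
eef_rot: [180.0, -0.0, -177.3]
contact_force: [0.4, -0.9, -1.3]
gripper_width: 0.0182
gripper_force: 15.0
```

Request:
move_arm([
  [[0,0,1],[0,0,0]],
  [[0,0,2],[0,0,0]],
  [[0,0,3],[0,0,0]],
  [[0,0,4],[0,0,0]],
  [[0,0,4.9],[0,0,0]],
])

```text
time_s: 22.08
tcp_pos: [0.6175, -0.1219, 0.1658]
eef_rot: [180.0, -0.0, -177.3]
contact_force: [-0.1, -0.4, -1.6]
gripper_width: 0.0181
gripper_force: 15.0
```

Request:
move_arm([
  [[0,0,0],[0,0,0]],
  [[0,0,-2],[0,0,0]],
  [[0,0,-5],[0,0,0]],
  [[0,0,-9],[0,0,0]],
  [[0,0,-13],[0,0,0]],
])

```text
time_s: 22.7
tcp_pos: [0.6176, -0.1219, 0.2984]
eef_rot: [-180.0, 0.0, -177.3]
contact_force: [0.4, -0.2, -1.2]
gripper_width: 0.0176
gripper_force: 15.0
```

```bash
python3 - <<'E'
from h import *
import pickle; C0,M0=pickle.load(open("m0.pkl","rb"))
C={n:cap(n) for n in("top","side")}
s=r.get_state(); print({k:np.round(s[k],4).tolist() for k in("tcp_pos","eef_rot","contact_force","gripper_width")})
M={n:outline_of("block",n) for n in C}
for n in M: print(n,[(round(o["score"],2),np.round(o["box"]),o["mask"].sum()) for o in M[n]])
B=[box(0,0,0,8,170,120),box(0,0,0,100,150,64)]
for v in(("top",),("side",),("top","side")):
    print(v,[np.round(q,4) for q in fit([(C[n],M[n][0]["mask"]) for n in v],B,[.497,.317,-.03])])
# image change around block vs start
for n in C:
    print(n,"diff",np.abs(C[n]["image"].astype(int)-C0[n]["image"]).mean(2)[(slice(195,290),slice(100,170)) if n=="top" else (slice(255,375),slice(170,280))].mean())
a=C["top"]["image"][190:290,90:180]; b=C["side"]["image"][250:375,165:285]
cv2.imwrite("pics/b2.png",np.hstack([cv2.resize(a,(400,440),interpolation=cv2.INTER_CUBIC),cv2.resize(b,(400,440),interpolation=cv2.INTER_CUBIC)]))
E
```

```text
{'tcp_pos': [0.6198, -0.1224, 0.3028], 'eef_rot': [-179.9199, 0.5232, -177.2934], 'contact_force': [-0.0359, -0.287, -0.8446], 'gripper_width': 0.018}
top []
side [(0.68, array([173., 263., 278., 374.]), np.int64(6676)), (0.55, array([353., 114., 371., 128.]), np.int64(198))]Traceback (most recent call last):
  File "<stdin>", line 9, in <module>
IndexError: list index out of range
```

```bash
python3 - <<'E'
from h import *
import pickle; C0,M0=pickle.load(open("m0.pkl","rb"))
C={n:cap(n) for n in("top","side")}
s=r.get_state(); print({k:np.round(s[k],4).tolist() for k in("tcp_pos","eef_rot")})
M={n:outline_of("block",n) for n in C}
for n in M: print(n,[(round(o["score"],2),np.round(o["box"]),o["mask"].sum()) for o in M[n]])
B=[box(0,0,0,8,170,120),box(0,0,0,100,150,64)]
H=[box(8,0,100,160,26,16),box(52,0,100,150,26,16)]
for n in C:
    if M[n]: print(n,[np.round(q,4) for q in fit([(C[n],M[n][0]["mask"])],B,[.497,.317,-.03])],[np.round(q,4) for q in fit([(C[n],M[n][0]["mask"])],B+H,[.497,.317,-.03])])
    print(n,"diff",np.abs(C[n]["image"].astype(int)-C0[n]["image"]).mean(2)[(slice(195,290),slice(100,170)) if n=="top" else (slice(255,375),slice(170,280))].mean())
a=C["top"]["image"]; b=C["side"]["image"][250:375,165:285]
cv2.imwrite("pics/b2.png",np.hstack([cv2.resize(a[190:290,90:180],(400,440),interpolation=cv2.INTER_CUBIC),cv2.resize(b,(400,440),interpolation=cv2.INTER_CUBIC)]))
E
```

```text
{'tcp_pos': [0.6171, -0.1218, 0.2958], 'eef_rot': [179.9763, -0.0728, -177.3251]}
top []
side [(0.66, array([272.,  96., 292., 119.]), np.int64(195)), (0.63, array([172., 263., 278., 372.]), np.int64(6809))]
top diff 30.836340852130327
side [array([ 0.497,  0.317, -0.03 ]), np.float64(1.0)] [array([ 0.497,  0.317, -0.03 ]), np.float64(1.0)]
side diff 3.7975757575757574
```

View pics/b2.png

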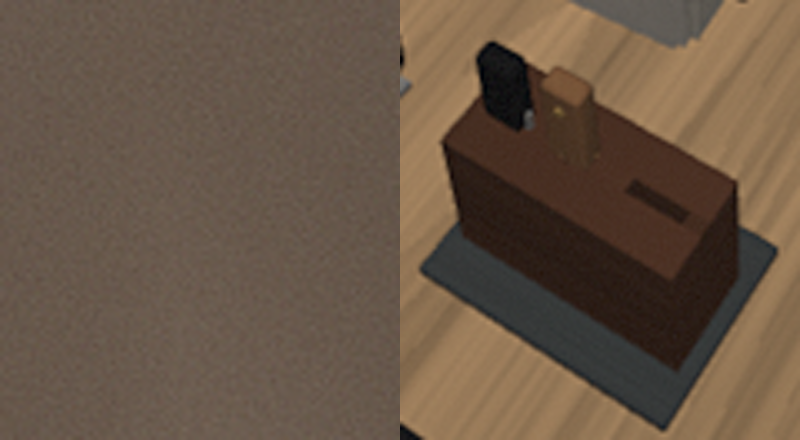

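The side view shows the block unmoved with its slot empty; the arm hides the top view. Taking the gauge back.

Request:
move_arm([
  [[1.6,5.5,0],[0,0,0]],
  [[3.2,11,0],[0,0,0]],
  [[4.8,16.5,0],[0,0,0]],
  [[6.4,22,0],[0,0,0]],
  [[8,27.5,0],[0,0,0]],
])

```text
time_s: 23.72
tcp_pos: [0.5238, 0.1505, 0.296]
eef_rot: [-180.0, -0.0, -177.3]
contact_force: [1.0, 1.0, -0.8]
gripper_width: 0.0179
gripper_force: 15.0
```

Request:
move_arm([
  [[2,5,0],[0,0,0.025]],
  [[4,10,0],[0,0,0.05]],
  [[5.4,14,0],[0,0,0.073]],
  [[6.36,17.1,0],[0,0,0.073]],
  [[6.36,17.1,0],[0,0,0.073]],
])

```text
time_s: 24.35
tcp_pos: [0.4523, 0.3186, 0.2955]
eef_rot: [-179.9, -0.1, 178.6]
contact_force: [0.5, -0.3, -0.8]
gripper_width: 0.0179
gripper_force: 15.0
```

```bash
cat >> h.py <<'E'
import pickle
def shift(n,roi):
    """image shift (px) of a region since the start"""
    C0,_=pickle.load(open("m0.pkl","rb")); c=cap(n); f=lambda i:cv2.cvtColor(i,cv2.COLOR_BGR2GRAY)[roi].astype(np.float32)
    a,b=f(C0[n]["image"]),f(c["image"]); return np.round(cv2.phaseCorrelate(a,b,cv2.createHanningWindow(a.shape[::-1],cv2.CV_32F)),2) if 0 else (np.round(np.abs(a-b).mean(),2),[np.round(v,2) for v in cv2.phaseCorrelate(a,b)])
def st():
    s=r.get_state(); print(round(s["time_s"],2),*[np.round(s[k],4).tolist() for k in("tcp_pos","eef_rot","contact_force","gripper_width")])
E
python3 - <<'E'
from h import *
st(); print(shift("side",(slice(320,375),slice(170,280))))
c=cap("side"); t=np.array(r.get_state()["tcp_pos"])-[0,0,.1147]; print(proj(c,t),[(round(o["score"],2),np.round(o["location"],1)) for o in pinpoint("gauge_tip","side")])
E
```

```text
24.35 [0.4523, 0.3186, 0.2955] [-179.9229, -0.0645, 178.6496] [0.477, -0.3057, -0.7949] 0.0179
(np.float32(32.0), [array([-0.01,  0.02]), np.float64(1.01)])
[[239.40083379 278.91447258]] []
```

```bash
python3 - <<'E'
from h import *
st(); c=cap("side"); d=cap("top")
M=outline_of("block","side"); print([(round(o["score"],2),np.round(o["box"]),o["mask"].sum()) for o in M])
cv2.imwrite("pics/b3.png",np.hstack([cv2.resize(c["image"][180:384,120:320],(400,408),interpolation=cv2.INTER_CUBIC),cv2.resize(d["image"][180:310,80:207],(400,408),interpolation=cv2.INTER_CUBIC)]))
E
```

```text
24.5 [0.4532, 0.3164, 0.2961] [-179.9415, -0.0358, 178.5008] [0.3384, -0.4699, -1.9169] 0.0181
[(0.83, array([175., 262., 276., 372.]), np.int64(6641))]
```

View pics/b3.png

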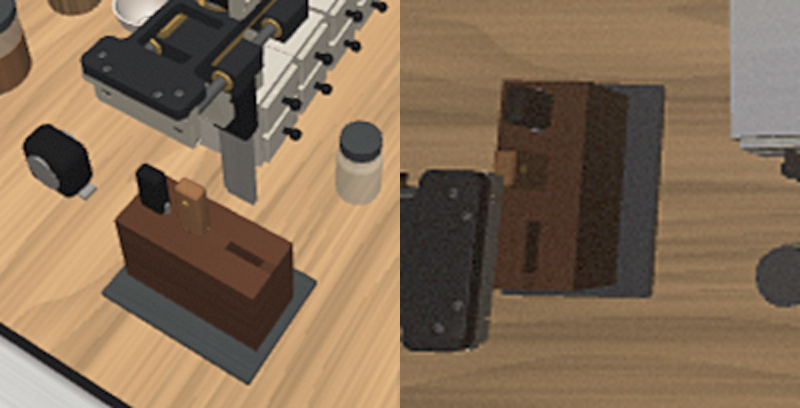

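```bash
python3 - <<'E'
from h import *
c=cap("side"); d=cap("top"); st()
print(atz(d,258.3,121.5,.1),atz(c,306.1,242.6,.1))
print(shift("side",(slice(325,375),slice(172,240))))
E
```

```text
24.75 [0.4536, 0.3162, 0.2967] [179.9977, 0.0021, 178.4366] [-0.6268, 0.1454, -1.16] 0.018
[0.45139826 0.31769488 0.1       ] [0.45182384 0.31527407 0.1       ]
(np.float32(32.54), [array([ 0., -0.]), np.float64(1.0)])
```

Request:
move_arm([
  [[0,0,2],[0,0,0]],
  [[0,0,4],[0,0,0]],
  [[0,0,6],[0,0,0]],
  [[0,0,7.2],[0,0,0]],
  [[0,0,7.2],[0,0,0]],
])

```text
time_s: 25.42
tcp_pos: [0.4532, 0.3165, 0.224]
eef_rot: [-179.9, -0.0, 178.5]
contact_force: [-0.5, -0.2, -0.9]
gripper_width: 0.0181
gripper_force: 15.0
```

Request:
move_arm([
  [[0.08,0,0.5],[0,0,0]],
  [[0.08,0,0.9],[0,0,0]],
  [[0.08,0,1.2],[0,0,0]],
  [[0.08,0,1.5],[0,0,0]],
  [[0.08,0,1.5],[0,0,0]],
])

```text
time_s: 26.05
tcp_pos: [0.4524, 0.3168, 0.2094]
eef_rot: [-180.0, -0.0, 178.5]
contact_force: [0.4, -0.2, -0.9]
gripper_width: 0.0179
gripper_force: 15.0
```

Request:
move_arm([
  [[0,0,0.3],[0,0,0]],
  [[0,0,0.6],[0,0,0]],
  [[0,0,0.9],[0,0,0]],
  [[0,0,1.2],[0,0,0]],
  [[0,0,1.2],[0,0,0]],
])

```text
time_s: 26.68
tcp_pos: [0.4524, 0.3168, 0.1973]
eef_rot: [-180.0, -0.0, 178.5]
contact_force: [0.2, -0.8, -0.7]
gripper_width: 0.0179
gripper_force: 15.0
```

Request:
move_arm([
  [[0,0,1.5],[0,0,0]],
  [[0,0,3],[0,0,0]],
  [[0,0,4.5],[0,0,0]],
  [[0,0,6],[0,0,0]],
  [[0,0,6.5],[0,0,0]],
])

```text
time_s: 27.3
tcp_pos: [0.452, 0.3164, 0.1311]
eef_rot: [-179.9, -0.1, 178.5]
contact_force: [-0.3, -0.2, -1.5]
gripper_width: 0.0182
gripper_force: 15.0
```

Request:
move_arm([
  [[0,0,0.2],[0,0,0]],
  [[0,0,0.4],[0,0,0]],
  [[0,0,0.5],[0,0,0]],
  [[0,0,0.5],[0,0,0]],
])

```text
time_s: 27.8
tcp_pos: [0.4525, 0.317, 0.1279]
eef_rot: [180.0, 0.0, 178.5]
contact_force: [0.9, -0.5, -1.9]
gripper_width: 0.0181
gripper_force: 15.0
```

Request:
move_arm([
  [[0,0,0.06],[0,0,0]],
  [[0,0,0.12],[0,0,0]],
  [[0,0,0.12],[0,0,0]],
])

```text
time_s: 28.18
tcp_pos: [0.4525, 0.317, 0.1267]
eef_rot: [180.0, 0.0, 178.5]
contact_force: [-0.7, 0.6, 1.5]
gripper_width: 0.0182
gripper_force: 15.0
```

Request:
move_arm([
  [[0,0,0],[0,0,0]],
  [[0,0,0],[0,0,0]],
  [[0,0,0],[0,0,0]],
], jaw=4.5)

```text
time_s: 28.55
tcp_pos: [0.4525, 0.317, 0.1264]
eef_rot: [180.0, 0.0, 178.5]
contact_force: [-0.7, 0.2, 0.1]
gripper_width: 0.0416
gripper_force: 0.0
```

Request:
move_arm([
  [[0,0,-2],[0,0,0]],
  [[0,0,-6],[0,0,0]],
  [[0,0,-11],[0,0,0]],
  [[0,0,-17],[0,0,0]],
  [[0,0,-17],[0,0,0]],
])

```text
time_s: 29.18
tcp_pos: [0.4543, 0.3185, 0.302]
eef_rot: [179.6, 0.4, 178.5]
contact_force: [-0.3, 0.6, -0.8]
gripper_width: 0.0447
gripper_force: 0.0
```

```bash
cat >> h.py <<'E'
def caddyfit(pres=(-84,-42,0,42,84),p0=(.5,-.318,-.04),cams=("top","side")):
    C={n:cap(n) for n in cams}; ms={}
    D=[box(0,0,0,8,230,100),box(0,0,0,80,222,44)]+[box(x,0,80,120,34,13) for x in pres]
    for n in cams:
        o=[q for q in outline_of("caddy",n) if q["score"]>.4 and q["mask"].sum()>1200]
        if not o: print(n,"no caddy"); continue
        m=o[0]["mask"].copy()
        for q in outline_of("packer_1",n):
            d=cv2.dilate(m.astype(np.uint8),np.ones((9,9)))>0
            if q["score"]>.3 and (q["mask"]&d).any() and q["mask"].sum()<400: m|=q["mask"]
        ms[n]=m
        print(n,[np.round(v,4) for v in fit([(C[n],m)],D,list(p0))])
    p,e=fit([(C[n],ms[n]) for n in ms],D,list(p0)); print("both",np.round(p,4),round(e,3))
    for x in pres: print(x,np.round(T2(p,x/1000,0),4))
    return C,p
E
python3 - <<'E'
from h import *
C,p=caddyfit()
d=C["top"]
for q in pinpoint("packer_1","top"): print(round(q["score"],2),np.round(atz(d,*q["location"],.08),4))
a=d["image"][180:300,355:440]; b=C["side"]["image"][85:185,300:410]
A=cv2.resize(a,(390,550),interpolation=cv2.INTER_CUBIC);B=cv2.resize(b,(400,364),interpolation=cv2.INTER_CUBIC)
g=cv2.resize(C["side"]["image"][240:375,165:365],(400,186),interpolation=cv2.INTER_CUBIC)
cv2.imwrite("pics/c1.png",np.hstack([A,np.vstack([B,g])]))
E
```

```text
top [array([ 0.5   , -0.3178, -0.0373]), np.float64(0.0377)]
side no caddy
both [ 0.5    -0.3178 -0.0373] 0.038
-84 [ 0.416  -0.3147]
-42 [ 0.458  -0.3163]
0 [ 0.5    -0.3178]
42 [ 0.542  -0.3194]
84 [ 0.5839 -0.321 ]
0.74 [ 0.4082 -0.3132  0.08  ]
0.74 [ 0.4566 -0.3157  0.08  ]
0.7 [ 0.502  -0.3229  0.08  ]
0.67 [ 0.5991 -0.0516  0.08  ]
0.66 [ 0.5848 -0.3199  0.08  ]
0.58 [0.5944 0.1713 0.08  ]
0.54 [ 0.5432 -0.3244  0.08  ]
```

View pics/c1.png

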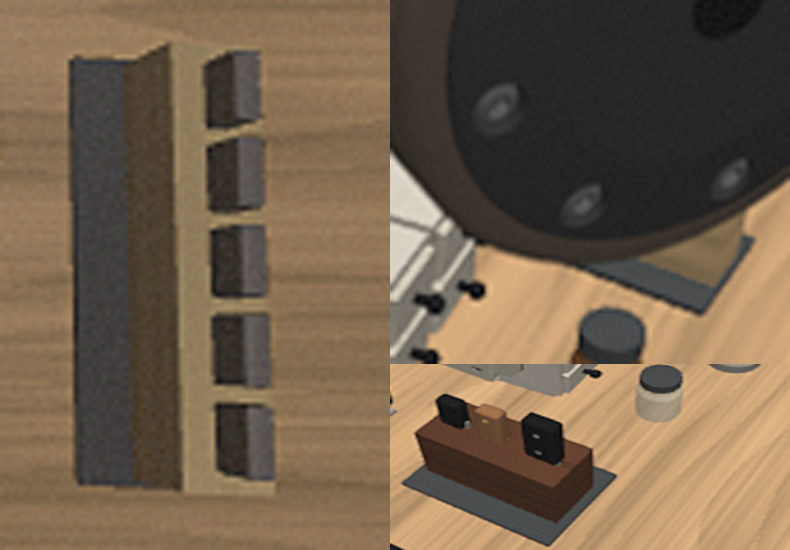

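Caddy unmoved with five packers in it, heads at left-crop column of about 238. The gauge sits home in the block. Moving to the nearest packer.

Request:
move_arm([
  [[-0.6,-6.2,0],[0,0,0]],
  [[-1.2,-12.4,0],[0,0,0]],
  [[-1.8,-18.6,0],[0,0,0]],
  [[-2.4,-24.8,0],[0,0,0]],
  [[-3,-31,0],[0,0,0]],
])

```text
time_s: 30.1
tcp_pos: [0.4739, 0.0043, 0.2959]
eef_rot: [-180.0, -0.0, 178.5]
contact_force: [0.9, -0.3, 0.0]
gripper_width: 0.0452
gripper_force: 0.0
```

Request:
move_arm([
  [[0.5,-5.6,0],[0,0,0]],
  [[1,-11.2,0],[0,0,0]],
  [[1.5,-16.8,0],[0,0,0]],
  [[2,-22.4,0],[0,0,0]],
  [[2.5,-28,0],[0,0,0]],
])

```text
time_s: 30.72
tcp_pos: [0.4413, -0.2748, 0.2957]
eef_rot: [180.0, -0.1, 178.5]
contact_force: [1.0, 1.5, -0.2]
gripper_width: 0.045
gripper_force: 0.0
```

Request:
move_arm([
  [[2.5,-4.25,0],[0,0,0.012]],
  [[2.5,-4.25,5],[0,0,0.012]],
  [[2.5,-4.25,10],[0,0,0.012]],
  [[2.5,-4.25,14],[0,0,0.012]],
  [[2.5,-4.25,14],[0,0,0.012]],
])

```text
time_s: 31.35
tcp_pos: [0.4134, -0.314, 0.1532]
eef_rot: [179.9, -0.4, 177.8]
contact_force: [0.1, 0.5, 1.4]
gripper_width: 0.0449
gripper_force: 0.0
```

```bash
python3 - <<'E'
from h import *
c=cap("side"); d=cap("top"); st()
cv2.imwrite("pics/p1.png",np.hstack([cv2.resize(c["image"][70:200,280:440],(400,325),interpolation=cv2.INTER_CUBIC),cv2.resize(d["image"][180:310,340:500],(400,325),interpolation=cv2.INTER_CUBIC)]))
E
```

```text
31.45 [0.4163, -0.3152, 0.1572] [-179.9668, -0.0302, 177.8418] [-0.1771, -0.1985, 0.6552] 0.0451
```

View pics/p1.png

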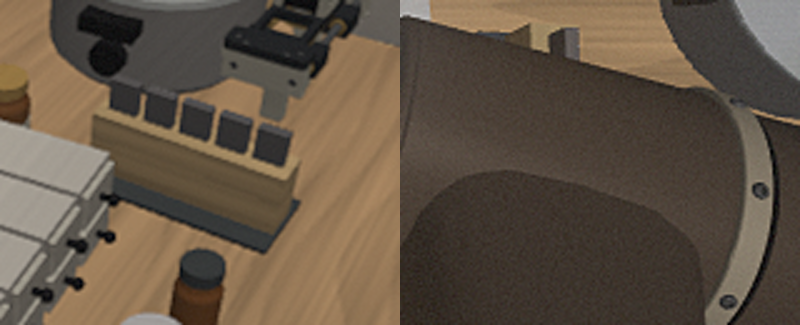

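The finger hangs just above the nearest packer head (side crop 272,140), aligned. Descending and gripping.

Request:
move_arm([
  [[0,0,2],[0,0,0]],
  [[0,0,4],[0,0,0]],
  [[0,0,6],[0,0,0]],
  [[0,0,7.1],[0,0,0]],
  [[0,0,7.1],[0,0,0]],
])

```text
time_s: 32.08
tcp_pos: [0.4164, -0.315, 0.086]
eef_rot: [-180.0, 0.0, 177.8]
contact_force: [-0.6, 0.6, 0.3]
gripper_width: 0.0451
gripper_force: 0.0
```

Request:
move_arm([
  [[0,0,0],[0,0,0]],
  [[0,0,0],[0,0,0]],
  [[0,0,0],[0,0,0]],
  [[0,0,0],[0,0,0]],
  [[0,0,0],[0,0,0]],
], jaw=0, squeeze=15)

```text
time_s: 32.7
tcp_pos: [0.416, -0.3148, 0.0857]
eef_rot: [-180.0, 0.0, 177.8]
contact_force: [-0.5, 0.4, 3.2]
gripper_width: 0.0125
gripper_force: 15.0
```

```bash
python3 - <<'E'
from h import *
st()
E
```

```text
32.7 [0.416, -0.3148, 0.0857] [-179.993, 0.0124, 177.8187] [-0.4837, 0.3831, 3.2409] 0.0125
```

Request:
move_arm([
  [[0,0,-1.5],[0,0,0]],
  [[0,0,-4],[0,0,0]],
  [[0,0,-8],[0,0,0]],
  [[0,0,-12.5],[0,0,0]],
  [[0,0,-16.5],[0,0,0]],
])

```text
time_s: 33.33
tcp_pos: [0.4158, -0.3149, 0.2532]
eef_rot: [-180.0, 0.1, 177.8]
contact_force: [1.0, -0.7, 0.3]
gripper_width: 0.013
gripper_force: 15.0
```

Request:
move_arm([
  [[-3.9,4,0],[0,0,-0.017]],
  [[-7.8,8,0],[0,0,-0.034]],
  [[-11.7,12,0],[0,0,-0.051]],
  [[-15.6,16,0],[0,0,-0.068]],
  [[-19.42,20.06,0],[0,0,-0.0852]],
])

```text
time_s: 33.95
tcp_pos: [0.6187, -0.1204, 0.2517]
eef_rot: [-180.0, 0.0, -177.3]
contact_force: [0.8, -1.1, -0.4]
gripper_width: 0.0131
gripper_force: 15.0
```

Request:
move_arm([
  [[0,0,2],[0,0,0]],
  [[0,0,4],[0,0,0]],
  [[0,0,5],[0,0,0]],
  [[0,0,5],[0,0,0]],
  [[0,0,5],[0,0,0]],
])

```text
time_s: 34.58
tcp_pos: [0.618, -0.122, 0.2016]
eef_rot: [-180.0, 0.1, -177.3]
contact_force: [0.6, 0.5, 0.5]
gripper_width: 0.0127
gripper_force: 15.0
```

```bash
python3 - <<'E'
from h import *
c=cap("side"); st()
cv2.imwrite("pics/p2.png",cv2.resize(c["image"][70:200,230:410],(720,520),interpolation=cv2.INTER_CUBIC))
E
```

```text
34.62 [0.6181, -0.122, 0.2017] [-179.9902, 0.0938, -177.3158] [0.0917, -0.8671, -0.2614] 0.0132
```

View pics/p2.png

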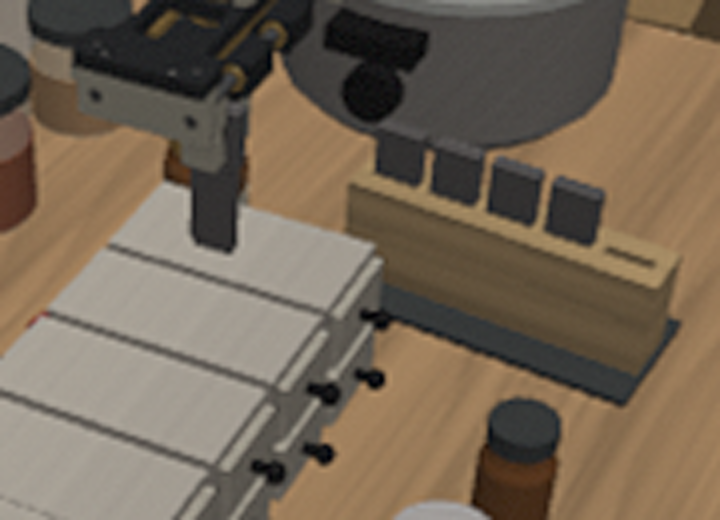

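The packer is upright about 2 cm above joint 4, tip at (215,245). Lowering gently.

Request:
move_arm([
  [[0,0.02,0.8],[0,0,0]],
  [[0,0.02,1.6],[0,0,0]],
  [[0,0.02,2.0],[0,0,0]],
  [[0,0.02,2.2],[0,0,0]],
  [[0,0.02,2.2],[0,0,0]],
])

```text
time_s: 35.25
tcp_pos: [0.6176, -0.1216, 0.1783]
eef_rot: [-180.0, -0.0, -177.3]
contact_force: [0.0, -0.1, 0.1]
gripper_width: 0.0132
gripper_force: 15.0
```

Request:
move_arm([
  [[0,0,0.1],[0,0,0]],
  [[0,0,0.2],[0,0,0]],
  [[0,0,0.3],[0,0,0]],
  [[0,0,0.4],[0,0,0]],
  [[0,0,0.4],[0,0,0]],
])

```text
time_s: 35.88
tcp_pos: [0.6176, -0.1216, 0.1744]
eef_rot: [180.0, -0.0, -177.3]
contact_force: [-0.5, 0.7, -0.9]
gripper_width: 0.0129
gripper_force: 15.0
```

Request:
move_arm([
  [[0,0,0.1],[0,0,0]],
  [[0,0,0.2],[0,0,0]],
  [[0,0,0.3],[0,0,0]],
  [[0,0,0.4],[0,0,0]],
  [[0,0,0.4],[0,0,0]],
])

```text
time_s: 36.5
tcp_pos: [0.6176, -0.1216, 0.1704]
eef_rot: [180.0, -0.0, -177.3]
contact_force: [0.6, -0.2, -0.2]
gripper_width: 0.0134
gripper_force: 15.0
```

Request:
move_arm([
  [[0,0,0.6],[0,0,0]],
  [[0,0,1.2],[0,0,0]],
  [[0,0,1.8],[0,0,0]],
  [[0,0,2.4],[0,0,0]],
  [[0,0,2.8],[0,0,0]],
])

```text
time_s: 37.12
tcp_pos: [0.6174, -0.1216, 0.1418]
eef_rot: [-180.0, -0.0, -177.3]
contact_force: [-0.6, 0.2, 0.4]
gripper_width: 0.0133
gripper_force: 15.0
```

Request:
move_arm([
  [[0,0,0.6],[0,0,0]],
  [[0,0,1.2],[0,0,0]],
  [[0,0,1.8],[0,0,0]],
  [[0,0,2.2],[0,0,0]],
  [[0,0,2.3],[0,0,0]],
])

```text
time_s: 37.75
tcp_pos: [0.6175, -0.1216, 0.1191]
eef_rot: [180.0, -0.0, -177.3]
contact_force: [-0.4, 0.4, -1.0]
gripper_width: 0.013
gripper_force: 15.0
```

Request:
move_arm([
  [[0,0,0.08],[0,0,0]],
  [[0,0,0.16],[0,0,0]],
  [[0,0,0.24],[0,0,0]],
  [[0,0,0.24],[0,0,0]],
])

```text
time_s: 38.25
tcp_pos: [0.6177, -0.1216, 0.1177]
eef_rot: [-180.0, 0.0, -177.3]
contact_force: [-1.2, 1.1, 4.9]
gripper_width: 0.013
gripper_force: 15.0
```

Joint 4's packer is seated: 4.9 N with the head base at 112 mm. Releasing and going for the next.

Request:
move_arm([
  [[0,0,-0.05],[0,0,0]],
  [[0,0,-0.05],[0,0,0]],
  [[0,0,-0.05],[0,0,0]],
  [[0,0,-0.05],[0,0,0]],
], jaw=4.5)

```text
time_s: 38.75
tcp_pos: [0.6176, -0.1216, 0.1174]
eef_rot: [180.0, -0.0, -177.3]
contact_force: [-0.8, -0.0, 0.2]
gripper_width: 0.0433
gripper_force: 0.0
```

Request:
move_arm([
  [[0,0,-2],[0,0,0]],
  [[0,0,-5],[0,0,0]],
  [[0,0,-9],[0,0,0]],
  [[0,0,-12],[0,0,0]],
  [[0,0,-12],[0,0,0]],
])

```text
time_s: 39.38
tcp_pos: [0.619, -0.1217, 0.2406]
eef_rot: [-180.0, 0.3, -177.3]
contact_force: [-0.5, 0.1, 0.5]
gripper_width: 0.045
gripper_force: 0.0
```

```bash
python3 - <<'E'
from h import *
st()
C,p=caddyfit(pres=(-42,0,42,84))
print([(round(q["score"],2),np.round(q["location"],1)) for q in pinpoint("packer_1","side")])
cv2.imwrite("pics/p3.png",np.hstack([cv2.resize(C["side"]["image"][70:200,230:410],(400,290),interpolation=cv2.INTER_CUBIC),cv2.resize(C["top"]["image"],(387,290))]))
E
```

```text
39.38 [0.619, -0.1217, 0.2406] [-179.9833, 0.2942, -177.2942] [-0.4597, 0.119, 0.4575] 0.045
top [array([ 0.4997, -0.3184, -0.0393]), np.float64(0.0462)]
side [array([ 0.4997, -0.3211, -0.0526]), np.float64(0.0971)]
both [ 0.4992 -0.3184 -0.0377] 0.074
-42 [ 0.4573 -0.3168]
0 [ 0.4992 -0.3184]
42 [ 0.5412 -0.32  ]
84 [ 0.5832 -0.3216]
[(0.8, array([138.5, 280.2])), (0.58, array([128.9, 356.3])), (0.51, array([112.9, 328.5])), (0.51, array([128.2, 373.9])), (0.47, array([118. , 344.5]))]
```

View pics/p3.png

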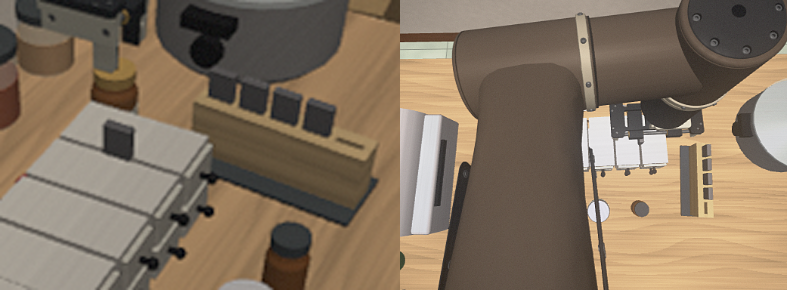

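Joint 4's packer stands with its head on the units' tops, and the caddy hasn't moved. Fetching the second packer at slot −42.

Request:
move_arm([
  [[3.4,-3.7,0],[0,0,0.02]],
  [[6.8,-7.5,0],[0,0,0.04]],
  [[10.2,-11.2,0],[0,0,0.06]],
  [[13.6,-15,0],[0,0,0.0852]],
  [[16.9,-18.72,0],[0,0,0.0852]],
])

```text
time_s: 40.35
tcp_pos: [0.4563, -0.3176, 0.2372]
eef_rot: [180.0, -0.0, 177.8]
contact_force: [1.7, -1.1, -0.4]
gripper_width: 0.0446
gripper_force: 0.0
```

Request:
move_arm([
  [[0,0,3],[0,0,0]],
  [[0,0,6],[0,0,0]],
  [[0,0,9],[0,0,0]],
  [[0,0,9],[0,0,0]],
])

```text
time_s: 40.85
tcp_pos: [0.4559, -0.316, 0.1452]
eef_rot: [179.9, -0.3, 177.8]
contact_force: [-0.5, -0.3, 0.1]
gripper_width: 0.0452
gripper_force: 0.0
```

```bash
python3 - <<'E'
from h import *
st(); c=cap("side")
print([(round(q["score"],2),np.round(q["box"])) for q in recognise("packer_1","side")],[(round(q["score"],2),np.round(q["box"])) for q in recognise("caddy","side")])
t=np.array(r.get_state()["tcp_pos"]); print(proj(c,t),proj(c,[.4577,-.3165,.12]))
E
```

```text
40.85 [0.4559, -0.316, 0.1452] [179.9114, -0.2924, 177.7863] [-0.4508, -0.298, 0.1344] 0.0452
[(0.74, array([340., 105., 352., 119.])), (0.73, array([274., 125., 290., 144.])), (0.71, array([326.,  98., 336., 115.])), (0.7, array([367., 113., 382., 132.])), (0.61, array([353., 112., 369., 126.]))] [(0.62, array([314., 109., 400., 174.]))]
[[375.89496534 106.67683968]] [[374.31694978 116.31009709]]
```

Request:
move_arm([
  [[0,0,2],[0,0,0]],
  [[0,0,4],[0,0,0]],
  [[0,0,6],[0,0,0]],
  [[0,0,6],[0,0,0]],
  [[0,0,6],[0,0,0]],
])

```text
time_s: 41.62
tcp_pos: [0.4586, -0.3169, 0.089]
eef_rot: [-180.0, 0.1, 177.8]
contact_force: [0.1, -1.0, 0.3]
gripper_width: 0.0451
gripper_force: 0.0
```

Request:
move_arm([
  [[0,0,0],[0,0,0]],
  [[0,0,0],[0,0,0]],
  [[0,0,0],[0,0,0]],
  [[0,0,0],[0,0,0]],
  [[0,0,0],[0,0,0]],
], jaw=0, squeeze=15)

```text
time_s: 42.25
tcp_pos: [0.4577, -0.3165, 0.0877]
eef_rot: [-180.0, 0.0, 177.8]
contact_force: [-0.3, 0.8, 2.0]
gripper_width: 0.0129
gripper_force: 15.0
```

Request:
move_arm([
  [[0,0,-1.5],[0,0,0]],
  [[0,0,-4],[0,0,0]],
  [[0,0,-8],[0,0,0]],
  [[0,0,-12.5],[0,0,0]],
  [[0,0,-16.5],[0,0,0]],
])

```text
time_s: 42.88
tcp_pos: [0.4576, -0.3166, 0.2554]
eef_rot: [-180.0, 0.1, 177.8]
contact_force: [1.4, -0.7, -0.4]
gripper_width: 0.0128
gripper_force: 15.0
```

Request:
move_arm([
  [[-2.4,4.6,0],[0,0,0]],
  [[-4.9,9.2,0],[0,0,0]],
  [[-7.3,13.8,0],[0,0,0]],
  [[-9.8,18.4,0],[0,0,0]],
  [[-12.2,23,0],[0,0,0]],
])

```text
time_s: 43.5
tcp_pos: [0.5889, -0.0898, 0.2538]
eef_rot: [180.0, 0.1, 177.8]
contact_force: [1.4, -0.8, -0.8]
gripper_width: 0.0127
gripper_force: 15.0
```

Request:
move_arm([
  [[-2.39,4.63,0],[0,0,-0.0852]],
  [[-2.39,4.63,2],[0,0,-0.0852]],
  [[-2.39,4.63,4],[0,0,-0.0852]],
  [[-2.39,4.63,5],[0,0,-0.0852]],
  [[-2.39,4.63,5],[0,0,-0.0852]],
])

```text
time_s: 44.12
tcp_pos: [0.6137, -0.0462, 0.2026]
eef_rot: [-180.0, -0.0, -177.3]
contact_force: [-0.0, -0.2, 0.4]
gripper_width: 0.0127
gripper_force: 15.0
```

Request:
move_arm([
  [[0,0,0.5],[0,0,0]],
  [[0,0,1],[0,0,0]],
  [[0,0,1.5],[0,0,0]],
  [[0,0,1.8],[0,0,0]],
  [[0,0,1.8],[0,0,0]],
])

```text
time_s: 44.75
tcp_pos: [0.6138, -0.046, 0.1842]
eef_rot: [-180.0, -0.0, -177.3]
contact_force: [-0.0, -0.2, -0.5]
gripper_width: 0.013
gripper_force: 15.0
```

Request:
move_arm([
  [[0,0,0.1],[0,0,0]],
  [[0,0,0.2],[0,0,0]],
  [[0,0,0.3],[0,0,0]],
  [[0,0,0.4],[0,0,0]],
  [[0,0,0.4],[0,0,0]],
])

```text
time_s: 45.38
tcp_pos: [0.6139, -0.046, 0.1805]
eef_rot: [180.0, -0.0, -177.3]
contact_force: [-0.1, -0.9, -0.4]
gripper_width: 0.0127
gripper_force: 15.0
```

Request:
move_arm([
  [[0,0,0.1],[0,0,0]],
  [[0,0,0.2],[0,0,0]],
  [[0,0,0.3],[0,0,0]],
  [[0,0,0.4],[0,0,0]],
  [[0,0,0.4],[0,0,0]],
])

```text
time_s: 46.0
tcp_pos: [0.6139, -0.046, 0.1764]
eef_rot: [-180.0, -0.0, -177.3]
contact_force: [-0.1, -0.2, -0.2]
gripper_width: 0.0128
gripper_force: 15.0
```

Request:
move_arm([
  [[0,0,0.1],[0,0,0]],
  [[0,0,0.2],[0,0,0]],
  [[0,0,0.3],[0,0,0]],
  [[0,0,0.4],[0,0,0]],
  [[0,0,0.4],[0,0,0]],
])

```text
time_s: 46.62
tcp_pos: [0.6139, -0.046, 0.1724]
eef_rot: [-180.0, -0.0, -177.3]
contact_force: [-1.0, 0.2, 0.4]
gripper_width: 0.013
gripper_force: 15.0
```

Entered freely. From 172.4 down to about 119.7 mm.

Request:
move_arm([
  [[0,0,0.6],[0,0,0]],
  [[0,0,1.2],[0,0,0]],
  [[0,0,1.8],[0,0,0]],
  [[0,0,2.4],[0,0,0]],
  [[0,0,2.8],[0,0,0]],
])

```text
time_s: 47.25
tcp_pos: [0.6138, -0.046, 0.144]
eef_rot: [-180.0, -0.0, -177.3]
contact_force: [0.5, -0.4, -0.2]
gripper_width: 0.0129
gripper_force: 15.0
```

Request:
move_arm([
  [[0,0,0.6],[0,0,0]],
  [[0,0,1.2],[0,0,0]],
  [[0,0,1.8],[0,0,0]],
  [[0,0,2.2],[0,0,0]],
  [[0,0,2.3],[0,0,0]],
])

```text
time_s: 47.88
tcp_pos: [0.6138, -0.046, 0.1212]
eef_rot: [-180.0, -0.0, -177.3]
contact_force: [-0.4, -0.5, -1.1]
gripper_width: 0.0126
gripper_force: 15.0
```

Request:
move_arm([
  [[0,0,0.08],[0,0,0]],
  [[0,0,0.16],[0,0,0]],
  [[0,0,0.24],[0,0,0]],
  [[0,0,0.24],[0,0,0]],
])

```text
time_s: 48.38
tcp_pos: [0.6141, -0.046, 0.1197]
eef_rot: [-180.0, 0.0, -177.3]
contact_force: [-1.8, 0.8, 3.2]
gripper_width: 0.0131
gripper_force: 15.0
```

Request:
move_arm([
  [[0,0,-0.05],[0,0,0]],
  [[0,0,-0.05],[0,0,0]],
  [[0,0,-0.05],[0,0,0]],
  [[0,0,-0.05],[0,0,0]],
], jaw=4.5)

```text
time_s: 48.88
tcp_pos: [0.6139, -0.046, 0.1195]
eef_rot: [-180.0, -0.0, -177.3]
contact_force: [-0.6, -0.2, -0.0]
gripper_width: 0.0433
gripper_force: 0.0
```

Request:
move_arm([
  [[0,0,-2],[0,0,0]],
  [[0,0,-5],[0,0,0]],
  [[0,0,-9],[0,0,0]],
  [[0,0,-12],[0,0,0]],
  [[0,0,-12],[0,0,0]],
])

```text
time_s: 49.5
tcp_pos: [0.6153, -0.0459, 0.2426]
eef_rot: [180.0, 0.3, -177.3]
contact_force: [-0.0, 0.1, 0.0]
gripper_width: 0.0451
gripper_force: 0.0
```

```bash
python3 - <<'E'
from h import *
st()
C,p=caddyfit(pres=(0,42,84))
print([(round(q["score"],2),np.round(q["box"])) for q in recognise("packer_1","side")],[(round(q["score"],2),np.round(q["box"])) for q in recognise("caddy","side")])
for x in(-.1217,-.046): print(proj(C["side"],[[.6155,x,.112],[.6155,x,.152]]).round())
E
```

```text
49.5 [0.6153, -0.0459, 0.2426] [179.979, 0.2927, -177.2954] [-0.0492, 0.1257, 0.0212] 0.0451
top [array([ 0.5006, -0.3179, -0.0327]), np.float64(0.0322)]
side [array([ 0.4992, -0.3196, -0.0498]), np.float64(0.0801)]
both [ 0.4996 -0.3184 -0.0353] 0.059
0 [ 0.4996 -0.3184]
42 [ 0.5416 -0.3199]
84 [ 0.5836 -0.3214]
[(0.79, array([273., 124., 291., 139.])), (0.73, array([339., 103., 352., 118.])), (0.7, array([354., 116., 373., 124.])), (0.62, array([326.,  99., 338., 115.])), (0.54, array([264., 141., 276., 164.])), (0.25, array([174., 263., 277., 370.]))] [(0.79, array([314., 112., 402., 173.])), (0.34, array([232., 279., 253., 314.]))]
[[283. 140.]
 [284. 126.]]
[[268. 157.]
 [268. 143.]]
```

Request:
move_arm([
  [[2.54,-5.33,0],[0,0,0.017]],
  [[5.08,-10.65,0],[0,0,0.034]],
  [[7.6,-16,0],[0,0,0.051]],
  [[10.15,-21.3,0],[0,0,0.068]],
  [[12.69,-26.63,0],[0,0,0.0852]],
])

```text
time_s: 50.52
tcp_pos: [0.4987, -0.3195, 0.2395]
eef_rot: [-180.0, -0.0, 177.8]
contact_force: [0.8, -1.1, -0.3]
gripper_width: 0.045
gripper_force: 0.0
```

Request:
move_arm([
  [[0,0,3],[0,0,0]],
  [[0,0,6],[0,0,0]],
  [[0,0,9],[0,0,0]],
  [[0,0,9],[0,0,0]],
])

```text
time_s: 51.02
tcp_pos: [0.498, -0.3175, 0.1472]
eef_rot: [179.9, -0.3, 177.8]
contact_force: [-0.7, -0.1, 1.1]
gripper_width: 0.0447
gripper_force: 0.0
```

```bash
python3 - <<'E'
from h import *
cap("side"); st()
print([(round(q["score"],2),np.round(q["box"])) for q in recognise("packer_1","side")],[(round(q["score"],2),np.round(q["box"])) for q in recognise("caddy","side")])
E
```

```text
51.08 [0.4992, -0.318, 0.1491] [179.9901, -0.1338, 177.8215] [0.7702, 0.3702, 1.3301] 0.0451
[(0.81, array([265., 138., 277., 160.])), (0.66, array([262., 118., 329., 175.])), (0.65, array([353., 112., 370., 126.])), (0.62, array([338., 104., 352., 120.])), (0.58, array([326.,  99., 341., 116.])), (0.53, array([274., 122., 290., 140.]))] [(0.77, array([319., 110., 397., 172.])), (0.57, array([259., 114., 327., 174.])), (0.35, array([210., 169., 287., 238.]))]
```

Request:
move_arm([
  [[0,0,2],[0,0,0]],
  [[0,0,4],[0,0,0]],
  [[0,0,6.2],[0,0,0]],
  [[0,0,6.2],[0,0,0]],
  [[0,0,6.2],[0,0,0]],
])

```text
time_s: 51.8
tcp_pos: [0.5007, -0.3183, 0.0893]
eef_rot: [-180.0, 0.1, 177.8]
contact_force: [-0.5, -0.2, 0.2]
gripper_width: 0.045
gripper_force: 0.0
```

Request:
move_arm([
  [[0,0,0],[0,0,0]],
  [[0,0,0],[0,0,0]],
  [[0,0,0],[0,0,0]],
  [[0,0,0],[0,0,0]],
  [[0,0,0],[0,0,0]],
], jaw=0, squeeze=15)

```text
time_s: 52.42
tcp_pos: [0.4998, -0.318, 0.0878]
eef_rot: [-180.0, 0.0, 177.8]
contact_force: [-0.7, 0.3, 1.1]
gripper_width: 0.0129
gripper_force: 15.0
```

Request:
move_arm([
  [[0,0,-1.5],[0,0,0]],
  [[0,0,-4],[0,0,0]],
  [[0,0,-8],[0,0,0]],
  [[0,0,-12.5],[0,0,0]],
  [[0,0,-16.5],[0,0,0]],
])

```text
time_s: 53.05
tcp_pos: [0.4997, -0.3181, 0.2556]
eef_rot: [-180.0, 0.1, 177.8]
contact_force: [0.5, 0.6, 0.4]
gripper_width: 0.013
gripper_force: 15.0
```

Request:
move_arm([
  [[-1.6,5.8,0],[0,0,0]],
  [[-3.2,11.6,0],[0,0,0]],
  [[-4.8,17.4,0],[0,0,0]],
  [[-6.4,23.2,0],[0,0,0]],
  [[-8,29,0],[0,0,0]],
])

```text
time_s: 53.68
tcp_pos: [0.591, -0.0294, 0.254]
eef_rot: [180.0, 0.1, 177.8]
contact_force: [0.8, 0.3, -0.1]
gripper_width: 0.0129
gripper_force: 15.0
```

Request:
move_arm([
  [[-0.9,3.1,0],[0,0,-0.04]],
  [[-1.72,6.2,0],[0,0,-0.0852]],
  [[-1.72,6.2,2.5],[0,0,-0.0852]],
  [[-1.72,6.2,5],[0,0,-0.0852]],
  [[-1.72,6.2,5],[0,0,-0.0852]],
])

```text
time_s: 54.3
tcp_pos: [0.6091, 0.0299, 0.2017]
eef_rot: [-180.0, -0.2, -177.3]
contact_force: [-0.1, -0.4, 1.5]
gripper_width: 0.0132
gripper_force: 15.0
```

Request:
move_arm([
  [[0,0,0.5],[0,0,0]],
  [[0,0,1],[0,0,0]],
  [[0,0,1.5],[0,0,0]],
  [[0,0,1.8],[0,0,0]],
  [[0,0,1.8],[0,0,0]],
])

```text
time_s: 54.92
tcp_pos: [0.6102, 0.03, 0.1845]
eef_rot: [-180.0, -0.0, -177.3]
contact_force: [-0.2, -0.7, -0.3]
gripper_width: 0.013
gripper_force: 15.0
```

Request:
move_arm([
  [[0,0,0.1],[0,0,0]],
  [[0,0,0.2],[0,0,0]],
  [[0,0,0.3],[0,0,0]],
  [[0,0,0.4],[0,0,0]],
  [[0,0,0.4],[0,0,0]],
])

```text
time_s: 55.55
tcp_pos: [0.6102, 0.03, 0.1805]
eef_rot: [-180.0, -0.0, -177.3]
contact_force: [0.2, 0.1, 0.3]
gripper_width: 0.0127
gripper_force: 15.0
```

Request:
move_arm([
  [[0,0,0.1],[0,0,0]],
  [[0,0,0.2],[0,0,0]],
  [[0,0,0.3],[0,0,0]],
  [[0,0,0.4],[0,0,0]],
  [[0,0,0.4],[0,0,0]],
])

```text
time_s: 56.18
tcp_pos: [0.6102, 0.0301, 0.1765]
eef_rot: [-180.0, -0.0, -177.3]
contact_force: [0.2, 0.1, 0.3]
gripper_width: 0.0132
gripper_force: 15.0
```

Request:
move_arm([
  [[0,0,0.1],[0,0,0]],
  [[0,0,0.2],[0,0,0]],
  [[0,0,0.3],[0,0,0]],
  [[0,0,0.4],[0,0,0]],
  [[0,0,0.4],[0,0,0]],
])

```text
time_s: 56.8
tcp_pos: [0.6102, 0.0301, 0.1726]
eef_rot: [-180.0, -0.0, -177.3]
contact_force: [-0.0, 0.0, -0.7]
gripper_width: 0.0125
gripper_force: 15.0
```

Request:
move_arm([
  [[0,0,0.6],[0,0,0]],
  [[0,0,1.2],[0,0,0]],
  [[0,0,1.8],[0,0,0]],
  [[0,0,2.4],[0,0,0]],
  [[0,0,2.8],[0,0,0]],
])

```text
time_s: 57.42
tcp_pos: [0.6101, 0.03, 0.1441]
eef_rot: [-180.0, -0.0, -177.3]
contact_force: [0.0, -0.2, -1.2]
gripper_width: 0.0129
gripper_force: 15.0
```

Request:
move_arm([
  [[0,0,0.6],[0,0,0]],
  [[0,0,1.2],[0,0,0]],
  [[0,0,1.8],[0,0,0]],
  [[0,0,2.2],[0,0,0]],
  [[0,0,2.3],[0,0,0]],
])

```text
time_s: 58.05
tcp_pos: [0.6101, 0.03, 0.1213]
eef_rot: [-180.0, -0.0, -177.3]
contact_force: [-0.3, -0.2, 0.1]
gripper_width: 0.0128
gripper_force: 15.0
```

Request:
move_arm([
  [[0,0,0.08],[0,0,0]],
  [[0,0,0.16],[0,0,0]],
  [[0,0,0.24],[0,0,0]],
  [[0,0,0.24],[0,0,0]],
])

```text
time_s: 58.55
tcp_pos: [0.6104, 0.0301, 0.1198]
eef_rot: [180.0, 0.0, -177.3]
contact_force: [-1.8, 0.5, 4.3]
gripper_width: 0.0127
gripper_force: 15.0
```

Seated. Release, rise, swing clear and take a final look.

Request:
move_arm([
  [[0,0,-0.05],[0,0,0]],
  [[0,0,-0.05],[0,0,0]],
  [[0,0,-0.05],[0,0,0]],
  [[0,0,-0.05],[0,0,0]],
], jaw=4.5)

```text
time_s: 59.05
tcp_pos: [0.6102, 0.03, 0.1196]
eef_rot: [-180.0, -0.0, -177.3]
contact_force: [-1.1, -0.6, -0.5]
gripper_width: 0.0437
gripper_force: 0.0
```

Request:
move_arm([
  [[0,0,-2],[0,0,0]],
  [[0,0,-5],[0,0,0]],
  [[0,0,-9],[0,0,0]],
  [[0,0,-14],[0,0,0]],
  [[0,0,-18],[0,0,0]],
])

```text
time_s: 59.68
tcp_pos: [0.6105, 0.03, 0.302]
eef_rot: [180.0, 0.1, -177.3]
contact_force: [1.9, 0.5, 0.2]
gripper_width: 0.0451
gripper_force: 0.0
```

Request:
move_arm([
  [[2,-5,0],[0,0,0]],
  [[4,-10,0],[0,0,0]],
  [[6,-15,0],[0,0,0]],
  [[8,-20,0],[0,0,0]],
  [[10,-25,0],[0,0,0]],
])

```text
time_s: 60.3
tcp_pos: [0.5213, -0.2258, 0.3]
eef_rot: [-180.0, 0.0, -177.3]
contact_force: [0.5, 0.4, -0.3]
gripper_width: 0.0447
gripper_force: 0.0
```

```bash
python3 - <<'E'
from h import *
c=cap("side"); st()
print([(round(q["score"],2),np.round(q["box"])) for q in recognise("gauge","side")],[(round(q["score"],2),np.round(q["box"])) for q in recognise("block","side")],[(round(q["score"],2),np.round(q["box"])) for q in recognise("caddy","side")])
cv2.imwrite("pics/end.png",cv2.resize(c["image"][70:384,110:430],(612,600),interpolation=cv2.INTER_CUBIC))
E
```

```text
60.35 [0.5192, -0.2301, 0.3] [-179.9311, -0.0531, -177.4077] [-0.7583, -3.5225, -0.3426] 0.045
[(0.95, array([231., 277., 251., 313.]))] [(0.82, array([172., 260., 279., 371.])), (0.45, array([188., 215., 189., 224.]))] [(0.3, array([232., 278., 254., 312.]))]
```

View pics/end.png

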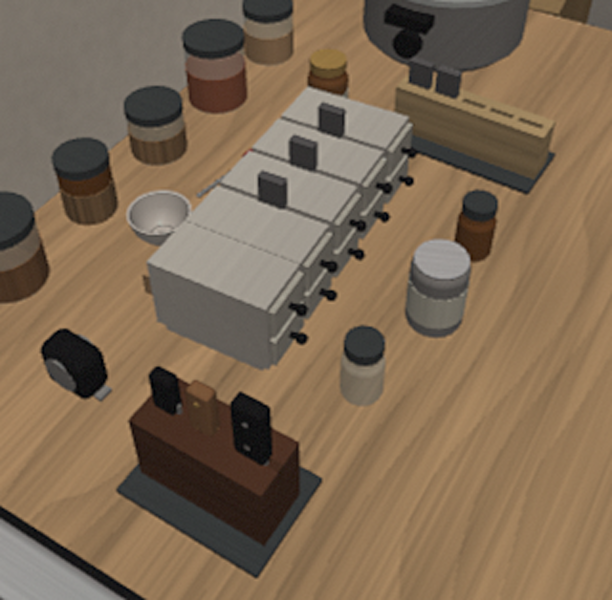

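The final picture shows packers seated in joints 2, 3 and 4, at (273,188), (304,152) and (332,120). The gauge is home at (252,425), two spare packers remain in the caddy, and everything else is in place.

```bash
python3 -c "
from plant import r
print(r.close_job())"
```

```text
the job is handed in; nothing more can be done
None
```

Joint 1 jammed the gauge and joints 2, 3 and 4 took it, so each of those three now has a packer seated with its head on the units' tops; the gauge is home in the block, two spare packers are still in the caddy, and the job is handed in.

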